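Cap the culture vessels from the stack of caps

TASK

The stack of aluminium caps on the culture bench is to be taken apart and every culture vessel closed: put each cap on the vessel whose neck it fits (largest cap on the widest neck, and so on down to the smallest), mouth down and fully seated on the rim. Leave the vessels and the spirit burner standing upright where they are, and let go of everything.

Things in the scene. Friction and masses are not known exactly. Their poses are not given: they have to be found in the camera images.
- cap66: Plain round aluminium slip-on cap, an upside-down cup: 66 mm outside diameter, 60 mm inside, 24 mm high, closed flat top 4 mm thick, open below, 20 mm deep inside. Stands mouth down, at the bottom of the stack, standing on the bench (each cap's axis within about 2 mm of the one below). It fits loosely over the 50 mm neck of jar50, its own vessel. Origin: centre of its lower (open) edge; z up.
- cap55: Plain round aluminium slip-on cap, an upside-down cup: 55 mm outside diameter, 49 mm inside, 24 mm high, closed flat top 4 mm thick, open below, 20 mm deep inside. Stands mouth down, second from the bottom, standing on the 66 mm cap (each cap's axis within about 2 mm of the one below). It fits loosely over the 39 mm neck of jar39, its own vessel. Origin: centre of its lower (open) edge; z up.
- cap44: Plain round aluminium slip-on cap, an upside-down cup: 44 mm outside diameter, 38 mm inside, 24 mm high, closed flat top 4 mm thick, open below, 20 mm deep inside. Stands mouth down, third from the bottom, standing on the 55 mm cap (each cap's axis within about 2 mm of the one below). It fits loosely over the 28 mm neck of flask28, its own vessel. Origin: centre of its lower (open) edge; z up.
- cap33: Plain round aluminium slip-on cap, an upside-down cup: 33 mm outside diameter, 27 mm inside, 24 mm high, closed flat top 4 mm thick, open below, 20 mm deep inside. Stands mouth down, at the top of the stack, standing on the 44 mm cap (each cap's axis within about 2 mm of the one below). It fits loosely over the 17 mm neck of bottle17, its own vessel. Origin: centre of its lower (open) edge; z up.
- jar50: Wide-mouthed squat glass jar, the largest vessel, with set cream agar and green plantlets inside. Body 68 mm across up to a shoulder 31 to 37 mm up; above it a straight open neck, 50 mm outside, to the rim at 62 mm. Loose, about 260 g. Its cap: cap66; fully on, the cap's roof rests on the rim and its lower edge is 42 mm above the bench. Origin: centre of underside; z up.
- jar39: Medium glass jar with set agar and plantlets inside. Body 56 mm across up to a shoulder 29 to 34 mm up; above it a straight open neck, 39 mm outside, to the rim at 58 mm. Loose, about 180 g. Its cap: cap55; fully on, the cap's roof rests on the rim and its lower edge is 38 mm above the bench. Origin: centre of underside; z up.
- flask28: Small conical glass flask with set agar inside. Base 62 mm across, tapering to 32 mm across 35 mm up, where the neck begins; above it a straight open neck, 28 mm outside, to the rim at 60 mm. Loose, about 150 g. Its cap: cap44; fully on, the cap's roof rests on the rim and its lower edge is 40 mm above the bench. Origin: centre of underside; z up.
- bottle17: Small narrow-necked glass bottle with set agar inside. Body 44 mm across up to a shoulder 28 to 34 mm up; above it a straight open neck, 17 mm outside, to the rim at 58 mm. Loose, about 110 g. Its cap: cap33; fully on, the cap's roof rests on the rim and its lower edge is 38 mm above the bench. Origin: centre of underside; z up.
- burner: Unlit spirit burner, a bystander standing loose on the bench among the vessels: squat clear glass body 68 mm across, brass collar, dark steel hood, 64 mm high in all, 250 g. Origin: centre of its underside; z up.
Things that resemble listed ones, but are neither listed nor needed, are in the scene too. What is shaped like the jar50 but orange or purple is not meant.

How it is judged:
At the end, for the whole second after the job is handed in: Each cap sits on its own vessel, at rest: axes within 10 mm, lower edge at rim height less 20 mm (-5/+4 mm), tilt under 0.1 rad. Vessels are upright (0.06 rad), at rest, and the burner upright (0.1 rad), each within 40 mm of its start. No vessel nor the burner was ever knocked over (horizontal distance between cap66 and jar50 below 0.01 m and z of cap66 in the frame of jar50 between 0.037 and 0.046 m and angle between each of cap66, cap55, cap44, cap33, burner's own z axis and vertical below 0.1 rad and linear speed of each of cap66, jar50, cap55, jar39, cap44, flask28, cap33, bottle17 below 0.02 m/s and angle between each of jar50, jar39, flask28, bottle17's own z axis and vertical below 0.06 rad and distance of each of jar50, jar39, flask28, bottle17, burner from where it was at the start of the episode below 0.04 m and horizontal distance between cap55 and jar39 below 0.01 m and z of cap55 in the frame of jar39 between 0.033 and 0.042 m and horizontal distance between cap44 and flask28 below 0.01 m and z of cap44 in the frame of flask28 between 0.035 and 0.044 m and horizontal distance between cap33 and bottle17 below 0.01 m and z of cap33 in the frame of bottle17 between 0.033 and 0.042 m); the robot touches nothing.
It fails at once if a vessel or the burner is knocked over (angle between any of jar50, jar39, flask28, bottle17, burner's own z axis and vertical above 0.5 rad).
It also fails if it takes over 99 s, if anything falls off the work surface, if the arm or the gripper's body presses on something with over 40 N, if the wrist force passes 120 N, or if a joint passes its speed limit or range.

ROBOT

A 6-joint arm with a two-finger parallel gripper is mounted at the origin on the work surface. World frame = base frame: x ahead of the robot, y to its left, z up, the work surface at z = 0. Lengths are in m, angles in rad, forces in N, time in s.
With the tool pointing down it reaches from about 0.35 to 0.975 m from the base axis. Payload 4.9 kg.
Tool frame: the origin (TCP) lies at the centre of the arm's flange, where the gripper is bolted on; the fingertips stand 173 mm ahead of it and the grasp point (between the pads) lies 155 mm ahead of it (ctrl.finger_overhang is the distance from the TCP to the fingertips, in m); z points along the fingers, y is the direction in which the jaws open and shut (so a half turn about z gives the same grasp; the last joint's range is limited). The gripper opens to 85 mm and grips with 20 to 120 N. Pads are 22 mm wide; open, the fingers measure 114 mm over their backs; the gripper's body (76 mm by 85 mm) begins 54 mm behind the grasp point. The pads swing forward as they close: fully open they stand 13 mm farther back than shut.
Start: joints at [-1.256, 0.053, 1.613, -0, 1.476, -0.119], TCP at [0.263, -0.567, 0.405] pointing down, gripper open.
Joint ranges: [-3.01, 3.01], [-1.01, 2.22], [0.06, 2.58], [-1.02, 4.17], [0.09, 2.62], [-3.14, 3.14]. Speed limits (rad/s): [2.57, 2.57, 3.14, 3.14, 3.14, 3.14].

INTERFACE

Orientations are given as a rotation vector (axis times angle).
In Python, from station import ctrl, eyes, spotter gives the robot as it stands.
- The arm moves only by the shell command python3 -m crank 'ROWS' [FORCE]. ROWS is JSON, a list of rows, each a list of 7 numbers: the turn, a rotation vector about the tool's x, y, z in rad, then the shift along the tool's x, y, z in mm, then the closure, from -1 (fully open) to 1 (shut). A call has 1 to 8 rows; each row shifts and turns the pose as measured when the row begins, along the tool's axes as they then stand; what a row does not reach is not made up. A row lasts 1/12 s, in which the tool goes at most 41.7 mm and 7.16 degrees, less where a joint would pass 70% of its speed; a pose out of reach is approached as far as the arm can. A call is refused whole if a number of a shift passes 41.7 or a number of a turn 0.125, either way. A call with a gripper value outside its range is refused whole. The fingers move at their own pace and stop on an object; FORCE is the grip in N (left out, the last holds). Time passes only in rows, so rows that do not move let the fingers close. It gives the time, the measured TCP pose, the force and the opening at its end, in the units of the state.
- ctrl.get_obs(): the state, without advancing time (a new reading comes with each control period).
- eyes.get_image(name): name is "scene" or "side" or "wrist"; returns a dict with "image" (480x640x3 uint8, red, green, blue), "vertical_fov" (degrees; the focal length in pixels is half the picture's height over the tangent of half this angle, whatever the lens; pixels are square), "cx", "cy" (the principal point, pixels), "rvec" (rotation vector, rad) and "tvec" (3), from world to camera coordinates, as OpenCV has them; the wrist camera has in their place "mount" (4x4, takes a point from camera to tool coordinates, whose origin is the TCP and whose axes are the flange's). Camera axes: x right, y down, z forward; pixel columns grow to the right and rows downward; lengths in m; the calibration is good to about 2 mm. The wrist camera is an equidistant fisheye: a pixel r from the principal point sees the ray r / f radians off the axis. A picture is of the moment at which its call begins: read the wrist's pose just before it. There is no depth.
- ctrl.finish_job(): hands the job in, once; it reports no verdict.
Trained networks look in a picture, given as the dict that the camera call returned (one of the last four; its "shot" number tells which), for a name from the list of things; names that differ only in an ending like _2 or _b are one class to them, and where a whole thing is asked for, a point or a joint stands for the part that bears it (a point fixed in the world has none). Each returns a list of dicts, best first, with "confidence" (0 to 1); they miss things now and then, are a little off and sometimes report something else, mostly with a low value. They report only what shows in the picture. A call takes as long as a camera call. They do not tell look-alikes from the thing itself.
- spotter.look_for(query, picture): "centre" ([x, y, z] in m, in world coordinates, good to about 4 mm: the middle of the surface that is visible of it).
- spotter.outline_of(query, picture): "region" (480x640 bool, what is visible of it).
- spotter.mark_of(query, picture): "centre" ([x, y, z] in m, in world coordinates, good to about 4 mm: a listed point, or the origin of a listed thing).
The state is a dict: "t": time; "q": joint angles; "dq": joint speeds; "effort": joint torques, N m; "tool_pos": TCP position; "tool_rot": TCP orientation; "contact_force": force on the tool from outside, world axes, zero at the start; "wrist_torque": the same for the moment, N m; "opening": finger opening in m.
Only numpy, scipy, OpenCV 4.12 (cv2) and the standard library are available. Lean on these libraries where they do the work, as an engineer would, in place of code of your own. Each camera call takes 0.05 s, during which the arm holds its last target.

## Working session

There is one attempt and no reset: what is moved stays moved. The work goes in short steps, Python scripts to look and compute and a shell command to move; the robot and the scene stay as the last step left them, time stands still between calls to the robot, and variables do not carry over. Pictures are saved under pics/ and viewed, and the job is handed in when it is done.

```bash
mkdir -p pics; ls; cat > h.py <<'E'
import numpy as np, cv2
from station import ctrl, eyes, spotter
E
python3 - <<'E'
from h import *
print(ctrl.get_obs(), ctrl.finger_overhang)
for n in ["scene","side","wrist"]:
    p=eyes.get_image(n); cv2.imwrite(f"pics/{n}0.png",p["image"][:,:,::-1])
    print(n,{k:v for k,v in p.items() if k!="image"})
    if n!="wrist":
        for o in "cap66 cap55 cap44 cap33 jar50 jar39 flask28 bottle17 burner".split():
            print(o,[(np.round(d["centre"],3),round(d["confidence"],2)) for d in spotter.mark_of(o,p)])
E
```

```text
pics
{'t': 0.0, 'q': array([-1.25600166e+00,  5.33853611e-02,  1.61432904e+00,  3.79443053e-07,
        1.47599431e+00, -1.19004260e-01]), 'dq': array([-1.30883540e-03, -1.62962298e-03,  5.88543942e-04, -6.13338780e-05,
       -4.26767824e-04, -6.87565350e-04]), 'effort': array([ 1.37865522e-03, -3.93688917e+01, -3.70171273e+01,  1.38319871e-05,
        7.23878969e-03, -6.36221188e-06]), 'tool_pos': array([ 0.26261359, -0.56684972,  0.40342403]), 'tool_rot': array([-3.06592658e+00, -6.75626187e-01,  3.24066904e-04]), 'contact_force': array([-0.3802246 ,  0.53915999,  0.24203427]), 'wrist_torque': array([-0.02557325,  0.01470498, -0.00569087]), 'opening': 0.08529330717454532} 0.1734
scene {'vertical_fov': 55.767055120731115, 'cx': 321.5492719069942, 'cy': 231.99723449702918, 'rvec': array([ 1.43707141,  2.15275072, -0.87135955]), 'tvec': array([ 0.20157296, -0.26152836,  1.13421388]), 'shot': 1}
cap66 [(array([ 0.624, -0.31 ,  0.001]), 0.9), (array([ 0.625, -0.312,  0.026]), 0.85), (array([ 0.622, -0.308,  0.048]), 0.77), (array([ 0.629, -0.309,  0.072]), 0.6)]
cap55 [(array([ 0.624, 
[... 2557 characters left out ...]
 0.002]), 0.6), (array([ 0.426, -0.314,  0.002]), 0.58)]
flask28 [(array([ 0.447, -0.014,  0.003]), 0.86), (array([ 0.594,  0.116, -0.   ]), 0.51)]
bottle17 [(array([0.609, 0.316, 0.   ]), 0.55)]
burner [(array([ 0.45 , -0.012,  0.003]), 0.51)]
wrist {'vertical_fov': 65.70646984690485, 'cx': 321.33729261621403, 'cy': 242.99469083914414, 'mount': array([[ 2.82823634e-04, -9.63699471e-01, -2.66989233e-01,
         6.76151145e-02],
       [ 9.99999740e-01,  4.49470298e-04, -5.63059140e-04,
         2.50285677e-04],
       [ 6.62623525e-04, -2.66989004e-01,  9.63699348e-01,
         3.16405111e-02],
       [ 0.00000000e+00,  0.00000000e+00,  0.00000000e+00,
         1.00000000e+00]]), 'shot': 3}
```

View pics/scene0.png

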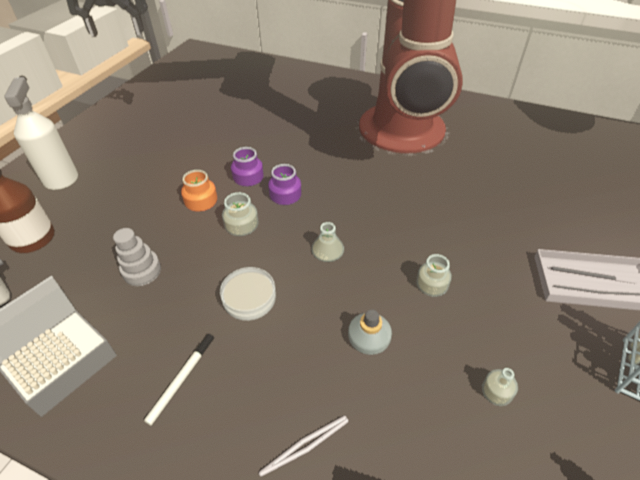

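View pics/side0.png

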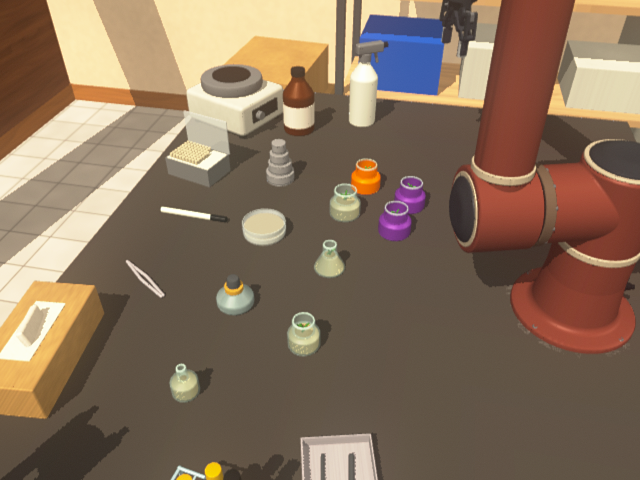

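View pics/wrist0.png

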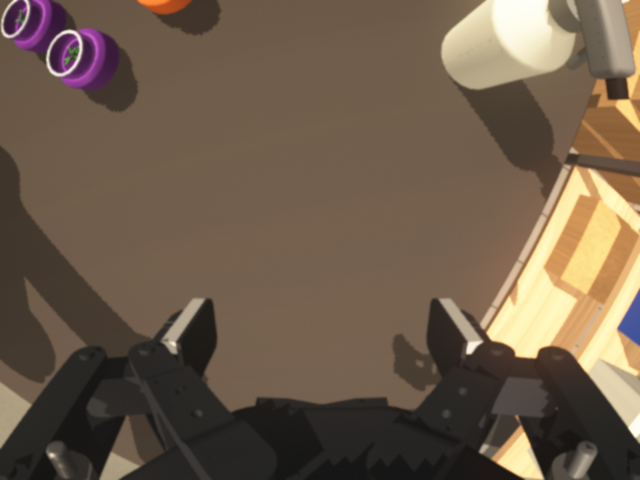

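The scene shows the stack at px (137,257) and the plain jars at (240,213) and (435,275). The flask is at (328,242), the bottle at (501,385) and the burner at (371,332). The purple and orange jars are decoys. I'll check these by projecting the models onto both images.

```bash
cat > h.py <<'E'
import numpy as np, cv2
from scipy.spatial.transform import Rotation as Ro
from station import ctrl, eyes, spotter
def K(p):
    f=240/np.tan(np.radians(p["vertical_fov"])/2); return np.array([[f,0,p["cx"]],[0,f,p["cy"]],[0,0,1.]])
def proj(p,P,obs=None):
    P=np.asarray(P,float).reshape(-1,3)
    if "mount" not in p:
        return cv2.projectPoints(P,p["rvec"],p["tvec"],K(p),None)[0].reshape(-1,2)
    R=Ro.from_rotvec(obs["tool_rot"]).as_matrix(); T=(P-obs["tool_pos"])@R
    return projtool(p,T)
def projtool(p,T):
    M=p["mount"]; C=(np.asarray(T,float).reshape(-1,3)-M[:3,3])@M[:3,:3]
    f=K(p)[0,0]; rr=np.hypot(C[:,0],C[:,1]); th=np.arctan2(rr,C[:,2]); s=f*th/np.maximum(rr,1e-9)
    return np.c_[p["cx"]+C[:,0]*s,p["cy"]+C[:,1]*s]
def circ(x,y,z,d,n=72):
    a=np.linspace(0,2*np.pi,n); return np.c_[x+d/2*np.cos(a),y+d/2*np.sin(a),np.full(n,z)]
def draw(im,pts,col,s=1,o=(0,0)):
    q=((pts-np.array(o)+.5)*s*16).astype(np.int32); cv2.polylines(im,[q.reshape(-1,1,2)],False,col,1,cv2.LINE_AA,4)
V=dict(jar50=(.453,-.200,.050,.062,.068),jar39=(.4515,.182,.039,.058,.056),flask28=(.449,-.013,.028,.060,.062),bottle17=(.610,.315,.017,.058,.044))
S=(.626,-.310)
E
python3 - <<'E'
from h import *
for n in ["scene","side"]:
    p=eyes.get_image(n); tiles=[]
    im=p["image"][:,:,::-1].copy()
    for k,v in list(V.items())+[("stack",None)]:
        x,y=v[:2] if v else S
        c=proj(p,[x,y,.035])[0].astype(int); o=c-32
        t=cv2.resize(im[o[1]:o[1]+64,o[0]:o[0]+64],(256,256),interpolation=cv2.INTER_CUBIC)
        u=t.copy()
        if v:
            draw(u,proj(p,circ(x,y,v[3],v[2])),(0,0,255),4,o); draw(u,proj(p,circ(x,y,0,v[4])),(0,255,0),4,o)
        else:
            for i,d in enumerate([.066,.055,.044,.033]): draw(u,proj(p,circ(x,y,.024*i+.024,d)),(0,0,255),4,o)
            draw(u,proj(p,circ(x,y,0,.066)),(0,255,0),4,o)
        tiles.append(u)
    tiles.append(t); 
    cv2.imwrite(f"pics/z_{n}.png",np.vstack([np.hstack(tiles[:3]),np.hstack(tiles[3:])]))
E
```

```text
(no output)
```

View pics/z_scene.png

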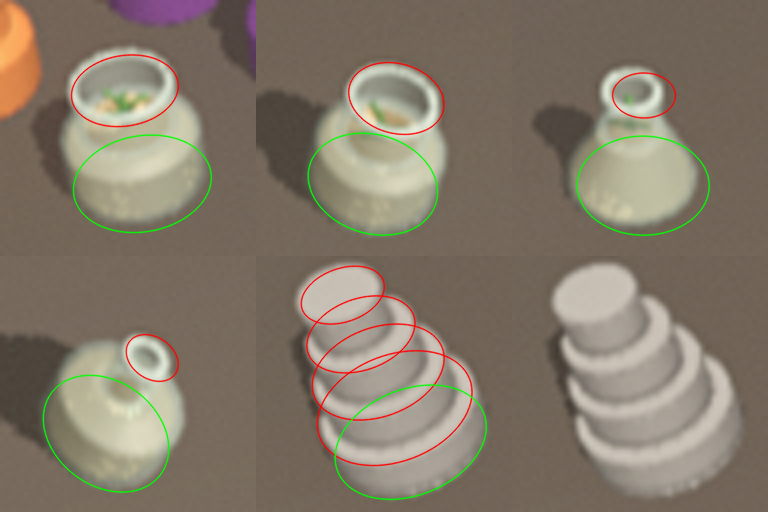

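View pics/z_side.png

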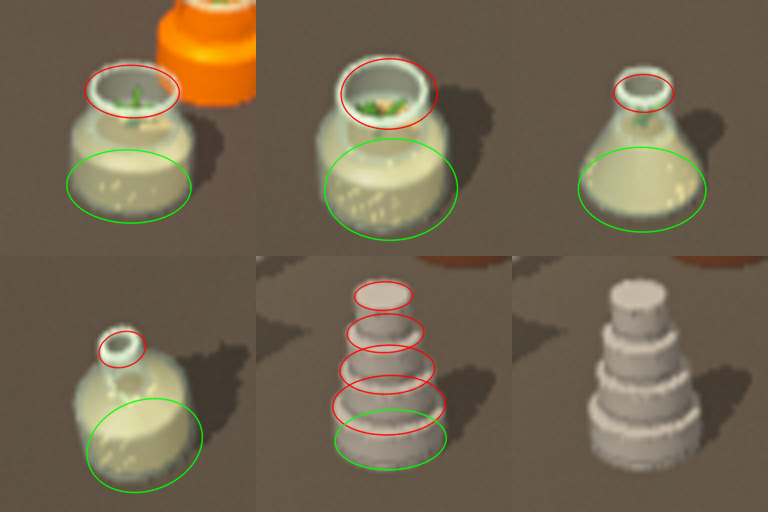

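The projected sizes and positions match, so the plain jars are jar50 and jar39 as assumed. Next I'll refine from the residuals by least squares and measure the fingertip geometry in the wrist view.

```bash
python3 - <<'E'
from h import *
D=dict(jar50=((-2,-6),(0,-5)),jar39=((-1,-1),(-4,-3)),flask28=((-12,-4),(0,-4)),bottle17=((-1,0),(-1,-3)),stack=((-3,-1),(0,0)))
ps=[eyes.get_image(n) for n in ("scene","side")]
for k,d in D.items():
    P=np.array([*V[k][:2],V[k][3]]) if k in V else np.array([*S,.096])
    J=[];r=[]
    for p,e in zip(ps,d):
        b=proj(p,P)[0]
        J.append(np.c_[[ (proj(p,P+h)[0]-b)/.001 for h in np.eye(3)[:2]*.001]].T); r.append(np.array(e)/4)
    J=np.vstack(J); r=np.hstack(r); s,res,*_=np.linalg.lstsq(J,r,rcond=None)
    print(k,np.round(s*1000,1),np.round(P[:2]+s,4),"px resid",np.round(r-J@s,2))
p=eyes.get_image("wrist"); im=p["image"][:,:,::-1].copy()
for L,c in ((.173,(0,0,255)),(.160,(0,255,0))):
    for sgn in (-1,1):
        q=projtool(p,[[a,sgn*.0426,L] for a in (-.011,.011)]); draw(im,q,c)
        q=projtool(p,[[.011,sgn*.0426,L],[.011,sgn*.0426,L-.03]]); draw(im,q,c)
cv2.imwrite("pics/tip.png",cv2.resize(im[250:420,120:520],(800,340),interpolation=cv2.INTER_CUBIC))
E
```

```text
jar50 [-1.1 -2.7] [ 0.4519 -0.2027] px resid [ 0.44 -0.77 -0.73 -0.62]
jar39 [ 1.1 -0.7] [0.4526 0.1813] px resid [ 0.32 -0.59 -0.44 -0.33]
flask28 [ 0.5 -4.9] [ 0.4495 -0.0179] px resid [-0.34 -0.43 -0.26  0.66]
bottle17 [ 0.5 -0.6] [0.6105 0.3144] px resid [ 0.27 -0.14 -0.11 -0.37]
stack [ 0.2 -1.2] [ 0.6262 -0.3112] px resid [-0.09 -0.12 -0.06  0.27]
```

View pics/tip.png

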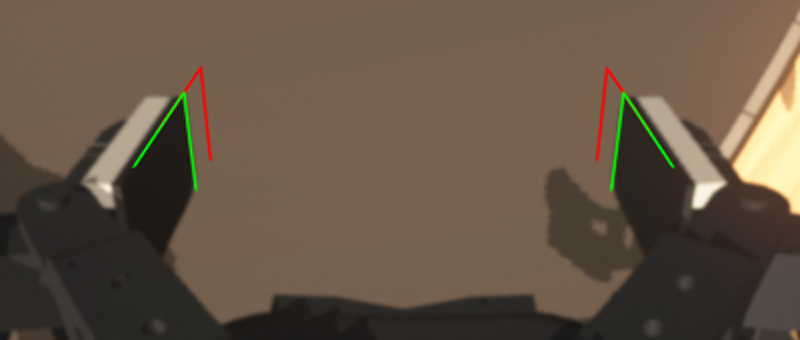

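```bash
cat >> h.py <<'E'
def ground(p,uv,z=0):
    R=cv2.Rodrigues(p["rvec"])[0]; c=-R.T@p["tvec"]; d=R.T@np.linalg.inv(K(p))@np.array([*uv,1.]); return c+d*(z-c[2])/d[2]
def rec(o): return .0568-.0571*np.sqrt(1-((o/2-.0059)/.0571)**2)
def go(x,y,z):
    o=ctrl.get_obs(); R=Ro.from_rotvec(o["tool_rot"]).as_matrix()
    d=R.T@(np.array([x,y,z])-o["tool_pos"])*1000
    Rt=Ro.from_rotvec([-3.0659,-.6756,0]).as_matrix(); tr=Ro.from_matrix(R.T@Rt).as_rotvec()
    print("t",round(o["t"],2),"pos",np.round(o["tool_pos"],4),"tool shift mm",np.round(d,1),"turn",np.round(tr,3),"open",round(o["opening"],4),"F",np.round(o["contact_force"],1))
E
python3 - <<'E'
from h import *
a=eyes.get_image("scene");b=eyes.get_image("side")
print("spray",ground(a,(58,183)),ground(b,(363,122)))
print("amber",ground(a,(28,245)),ground(b,(298,132)))
print("box far corner",ground(a,(40,405)),ground(a,(112,352)), ground(a,(55,285)))
go(.40,-.36,.38); go(.626,-.311,.30)
E
```

```text
spray [ 0.49291162 -0.63844993  0.        ] [ 0.47535346 -0.6359423   0.        ]
amber [ 0.65569626 -0.55249925  0.        ] [ 0.6377858  -0.54165705  0.        ]
box far corner [ 0.8817772  -0.28766984  0.        ] [ 0.77483216 -0.24920251  0.        ] [ 7.08958109e-01 -4.31701928e-01  1.11022302e-16]
t 1.4 pos [ 0.2627 -0.5671  0.4047] tool shift mm [ 211.6 -130.2   24.7] turn [0.002 0.    0.   ] open 0.0853 F [ 0.  -0.8  0.9]
t 1.4 pos [ 0.2627 -0.5671  0.4047] tool shift mm [437.3 -79.7 104.7] turn [0.002 0.    0.   ] open 0.0853 F [ 0.  -0.8  0.9]
```

```bash
python3 -m crank '[[0,0,0,36,-14,0,-1],[0,0,0,37,-12,4,-1],[0,0,0,37,-10,8,-1],[0,0,0,38,-7,10,-1],[0,0,0,38,-6,10,-1],[0,0,0,38,-6,10,-1],[0,0,0,38,-6,10,-1],[0,0,0,38,-6,10,-1]]' 30; python3 -c "
from h import *
go(.626,-.311,.28)"
```

```text
t: 2.07
tool_pos: [0.5114, -0.3798, 0.3448]
tool_rot: [3.062, 0.651, 0.002]
contact_force: [0.4, -1.3, 0.1]
opening: 0.0854
t 2.07 pos [ 0.5114 -0.3798  0.3448] tool shift mm [132.7 -17.   64.5] turn [ 0.014  0.002 -0.015] open 0.0854 F [ 0.4 -1.3  0.1]
```

```bash
python3 -m crank '[[0,0,0,36,-5,16,-1],[0,0,0,36,-5,16,-1],[0,0,0,36,-5,16,-1],[0.01,0,-0.015,22,-2,16,-1],[0,0,0,0,0,0,-1]]' 30; python3 - <<'E'
from h import *
go(.626,-.311,.2517)
p=eyes.get_image("wrist"); o=ctrl.get_obs(); im=p["image"][:,:,::-1].copy()
for z,d in ((.096,.033),(.072,.044),(.048,.055)): draw(im,proj(p,circ(.6262,-.3112,z,d),o),(0,0,255))
cv2.imwrite("pics/w1.png",im)
E
```

```text
t: 2.48
tool_pos: [0.6332, -0.3022, 0.2764]
tool_rot: [3.064, 0.688, 0.001]
contact_force: [-1.4, 0.6, -0.5]
opening: 0.0853
t 2.48 pos [ 0.6332 -0.3022  0.2764] tool shift mm [-10.3   4.8  24.7] turn [ 0.003 -0.     0.008] open 0.0853 F [-1.4  0.6 -0.5]
```

View pics/w1.png

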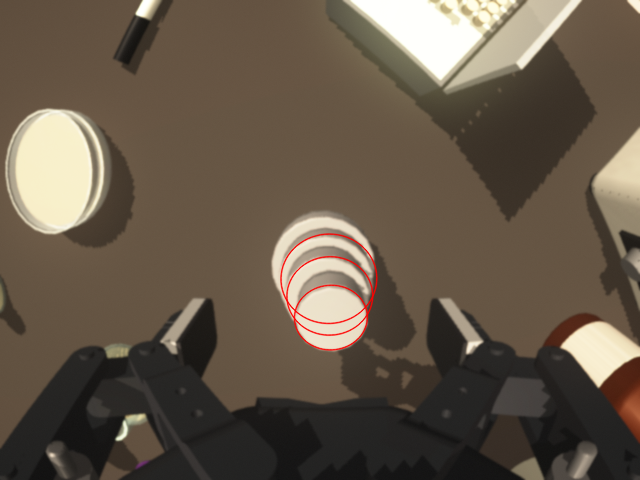

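The wrist view confirms the estimate: the projected ring matches the top cap at (331,317). Next I'll descend and grip.

```bash
python3 -m crank '[[0,0,0.008,-10,5,8,-1],[0,0,0,0,0,9,-1],[0,0,0,0,0,7,-1],[0,0,0,0,0,0,-1]]' 30; python3 -c "
from h import *
go(.6262,-.3112,.2517)"
```

```text
t: 2.87
tool_pos: [0.6231, -0.3158, 0.2546]
tool_rot: [3.064, 0.667, 0.004]
contact_force: [0.4, 0.7, -0.9]
opening: 0.0856
t 2.87 pos [ 0.6231 -0.3158  0.2546] tool shift mm [ 4.7 -2.9  2.9] turn [ 0.009 -0.    -0.005] open 0.0856 F [ 0.4  0.7 -0.9]
```

```bash
python3 -m crank '[[0.008,0,-0.005,3,-2,2,-1],[0,0,0,0,0,1,-1],[0,0,0,0,0,0,-1]]' 30; python3 -c "
from h import *
go(.6262,-.3112,.2517)"
```

```text
t: 3.12
tool_pos: [0.6233, -0.3148, 0.2521]
tool_rot: [-3.068, -0.67, -0.001]
contact_force: [0.5, -0.5, 0.3]
opening: 0.0853
t 3.12 pos [ 0.6233 -0.3148  0.2521] tool shift mm [ 4.1 -2.1  0.4] turn [ 0.001 -0.001 -0.004] open 0.0853 F [ 0.5 -0.5  0.3]
```

```bash
python3 -m crank '[[0,0,-0.004,5,-3,0,-1],[0,0,0,2,-1,0,-1]]' 30; python3 -c "
from h import *
go(.6262,-.3112,.2517)"
```

```text
t: 3.28
tool_pos: [0.628, -0.3087, 0.253]
tool_rot: [-3.067, -0.675, -0.003]
contact_force: [-0.1, 0.8, 1.1]
opening: 0.0852
t 3.28 pos [ 0.628  -0.3087  0.253 ] tool shift mm [-2.7  1.6  1.3] turn [ 0.002 -0.002 -0.001] open 0.0852 F [-0.1  0.8  1.1]
```

```bash
python3 -m crank '[[0,0,0,-2,1,1,0],[0,0,0,0,0,0,0.1],[0,0,0,0,0,0,0.3],[0,0,0,0,0,0,0.5],[0,0,0,0,0,0,1],[0,0,0,0,0,0,1],[0,0,0,0,0,0,1]]' 30; python3 - <<'E'
from h import *
go(.6262,-.3112,.2517)
p=eyes.get_image("wrist"); o=ctrl.get_obs(); im=p["image"][:,:,::-1].copy()
draw(im,proj(p,circ(.6262,-.3112,.096,.033),o),(0,0,255))
cv2.imwrite("pics/w2.png",im[120:])
E
```

```text
t: 3.87
tool_pos: [0.6277, -0.3097, 0.2535]
tool_rot: [3.066, 0.678, 0.006]
contact_force: [0.4, 0.7, -0.6]
opening: 0.0308
t 3.87 pos [ 0.6277 -0.3097  0.2535] tool shift mm [-2.   0.8  1.8] turn [ 0.004 -0.003  0.001] open 0.0308 F [ 0.4  0.7 -0.6]
```

View pics/w2.png

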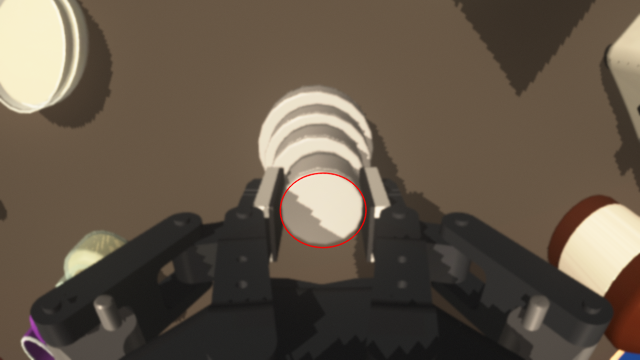

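Cap33 is gripped; the ring matches it at px (324,330 in the full frame). I'll lift and carry it to bottle17.

```bash
python3 -m crank '[[0,0,0,0,0,-15,1],[0,0,0,0,0,-30,1],[0,0,0,8,-17,-30,1],[0,0,0,16,-35,-5,1],[0,0,0,16,-36,0,1],[0,0,0,16,-36,0,1],[0,0,0,16,-36,0,1],[0,0,0,16,-36,0,1]]' 40; python3 -c "
from h import *
go(.6123,.3152,.29)"
```

```text
t: 4.58
tool_pos: [0.6248, -0.0957, 0.3458]
tool_rot: [3.067, 0.655, 0.015]
contact_force: [1.4, -0.8, -0.4]
opening: 0.0307
t 4.58 pos [ 0.6248 -0.0957  0.3458] tool shift mm [ 156.1 -380.5   54.3] turn [ 0.01  -0.008 -0.013] open 0.0307 F [ 1.4 -0.8 -0.4]
```

```bash
python3 -m crank '[[0.01,-0.008,-0.013,16,-36,3,1],[0,0,0,16,-36,5,1],[0,0,0,16,-36,5,1],[0,0,0,16,-36,5,1],[0,0,0,16,-36,5,1],[0,0,0,16,-36,5,1],[0,0,0,15,-35,5,1],[0,0,0,12,-28,5,1]]'; python3 -c "
from h import *
go(.6123,.3152,.275)"
```

```text
t: 5.25
tool_pos: [0.6177, 0.2254, 0.3223]
tool_rot: [3.067, 0.677, 0.027]
contact_force: [-0.1, -0.1, -0.7]
opening: 0.0308
t 5.25 pos [0.6177 0.2254 0.3223] tool shift mm [ 32.1 -84.   47.5] turn [ 0.006 -0.016  0.001] open 0.0308 F [-0.1 -0.1 -0.7]
```

```bash
python3 -m crank '[[0.006,-0.016,0,12,-32,14,1],[0,0,0,10,-26,14,1],[0,0,0,6,-14,9,1],[0,0,0,0,0,0,1]]'; python3 - <<'E'
from h import *
go(.6123,.3152,.275)
p=eyes.get_image("wrist"); o=ctrl.get_obs(); im=p["image"][:,:,::-1].copy()
x,y=.6105,.3144
draw(im,proj(p,circ(x,y,.058,.017),o),(0,0,255));draw(im,proj(p,circ(x,y,.028,.044),o),(0,255,0))
print(spotter.mark_of("bottle17",p)[:2])
cv2.imwrite("pics/w3.png",im)
E
```

```text
t: 5.58
tool_pos: [0.6112, 0.3132, 0.2897]
tool_rot: [-3.061, -0.688, -0.009]
contact_force: [-0.4, 0.0, -0.1]
opening: 0.0306
t 5.58 pos [0.6112 0.3132 0.2897] tool shift mm [ 1.7 -1.3 14.7] turn [-0.001 -0.006  0.008] open 0.0306 F [-0.4  0.  -0.1]
[{'centre': [0.6098, 0.3153, -0.0031], 'confidence': 0.92}]
```

View pics/w3.png

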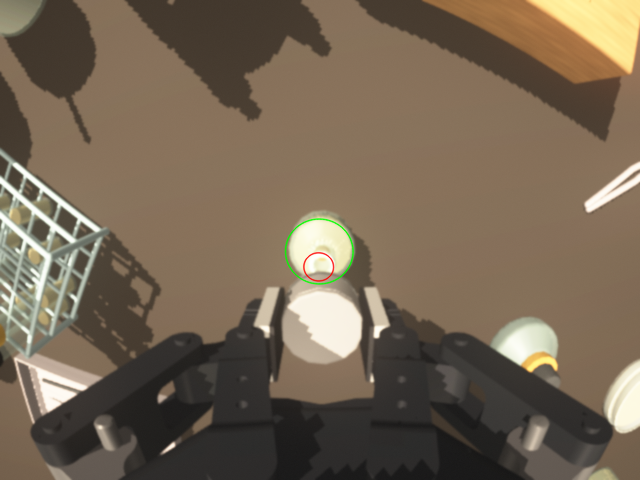

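The neck shows at (322,262) against a predicted (318,266), which agrees to about 1 mm. I'll correct and descend.

```bash
python3 -m crank '[[0,-0.006,0.008,2,-0.5,8,1],[0,0,0,0,0,12,1],[0,0,0,0,0,10,1],[0,0,0,0,0,3,1]]'; python3 -c "
from h import *
go(.6123,.3152,.2195)"
```

```text
t: 6.02
tool_pos: [0.6164, 0.3087, 0.2612]
tool_rot: [-3.069, -0.665, -0.014]
contact_force: [-1.1, 0.4, -1.0]
opening: 0.0305
t 6.02 pos [0.6164 0.3087 0.2612] tool shift mm [-1.5 -7.6 41.6] turn [ 0.002 -0.009 -0.007] open 0.0305 F [-1.1  0.4 -1. ]
```

```bash
python3 - <<'E'
from h import *
go(.6123,.3152,.2195)
for i in range(4):
    p=eyes.get_image("wrist"); go(.6123,.3152,.2195)
o=ctrl.get_obs(); im=p["image"][:,:,::-1].copy()
x,y=.6105,.3144
draw(im,proj(p,circ(x,y,.058,.017),o),(0,0,255))
c=np.array([[-.002,0,.1575]])
cv2.imwrite("pics/w4.png",cv2.resize(im[200:400,220:420],(800,800))[:600])
E
```

```text
t 6.02 pos [0.6164 0.3087 0.2612] tool shift mm [-1.5 -7.6 41.6] turn [ 0.002 -0.009 -0.007] open 0.0305 F [-1.1  0.4 -1. ]
t 6.07 pos [0.6163 0.3086 0.2607] tool shift mm [-1.3 -7.7 41.2] turn [ 0.003 -0.008 -0.007] open 0.0308 F [ 0.2 -0.1 -0.7]
t 6.12 pos [0.6164 0.3089 0.2615] tool shift mm [-1.5 -7.5 42. ] turn [ 0.002 -0.008 -0.007] open 0.0306 F [ 0.1 -0.1 -0.2]
t 6.17 pos [0.6166 0.3092 0.2624] tool shift mm [-1.9 -7.2 42.9] turn [ 0.002 -0.01  -0.007] open 0.0305 F [-0.2 -0.3  0.8]
t 6.22 pos [0.6167 0.3095 0.2631] tool shift mm [-2.2 -7.  43.5] turn [ 0.002 -0.011 -0.006] open 0.0307 F [-0.3  1.2 -0.9]
```

View pics/w4.png

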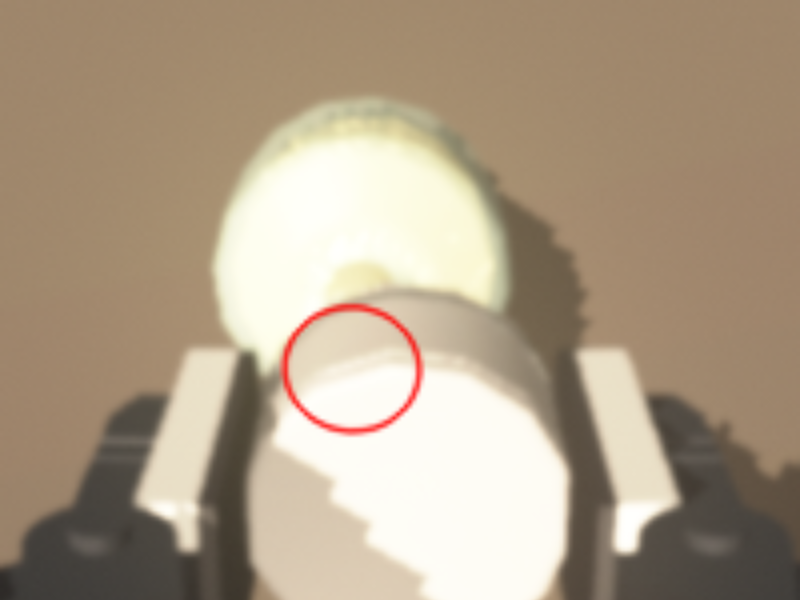

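The arm sags and coasts a few mm, and the bottle now sits to the left in view. I'll correct with single rows and let it settle between them.

```bash
cat > s.py <<'E'
import sys
from h import *
a=list(map(float,sys.argv[1:4])); n=int(sys.argv[4]) if len(sys.argv)>4 else 3
go(*a)
for i in range(n): p=eyes.get_image("wrist")
go(*a)
E
python3 -m crank '[[0,-0.01,-0.006,-2,-7,10,1]]';python3 s.py .6123 .3152 .2195
```

```text
t: 6.3
tool_pos: [0.6136, 0.3147, 0.256]
tool_rot: [-3.068, -0.674, -0.01]
contact_force: [0.2, 0.2, 1.2]
opening: 0.0307
t 6.3 pos [0.6136 0.3147 0.256 ] tool shift mm [-1.2 -1.  36.5] turn [ 0.003 -0.006 -0.002] open 0.0307 F [0.2 0.2 1.2]
t 6.45 pos [0.6113 0.3154 0.2518] tool shift mm [ 0.8  0.6 32.3] turn [0.002 0.002 0.   ] open 0.0306 F [0.1 0.3 0. ]
```

```bash
python3 -m crank '[[0,0,0,0.8,0.6,9,1]]';python3 s.py .6123 .3152 .2195 2; python3 -m crank '[[0,0,0,0,0,9,1]]';python3 s.py .6123 .3152 .2195 2
```

```text
t: 6.53
tool_pos: [0.6129, 0.3158, 0.2448]
tool_rot: [-3.067, -0.678, -0.004]
contact_force: [1.6, 1.0, 1.1]
opening: 0.0303
t 6.53 pos [0.6129 0.3158 0.2448] tool shift mm [-0.9  0.3 25.3] turn [ 0.002 -0.002  0.001] open 0.0303 F [1.6 1.  1.1]
t 6.63 pos [0.6117 0.3151 0.2408] tool shift mm [ 0.7  0.2 21.3] turn [0.002 0.005 0.001] open 0.0307 F [-0.6 -0.2 -0. ]
t: 6.72
tool_pos: [0.6124, 0.3154, 0.2334]
tool_rot: [3.067, 0.677, -0.001]
contact_force: [0.5, 0.8, 1.5]
opening: 0.0309
t 6.72 pos [0.6124 0.3154 0.2334] tool shift mm [-0.2  0.1 13.9] turn [0.002 0.001 0.001] open 0.0309 F [0.5 0.8 1.5]
t 6.82 pos [0.6109 0.3148 0.2294] tool shift mm [1.5 0.2 9.9] turn [0.002 0.008 0.001] open 0.0307 F [-0.6  0.6 -0.8]
```

No contact force, and the cap is now over the neck. I'll take it the rest of the way down.

```bash
python3 -m crank '[[0,0,0,1,0,6,1]]';python3 s.py .6123 .3152 .2195 2; python3 -m crank '[[0,0,0,1,0,3,1]]';python3 s.py .6123 .3152 .2195 2
```

```text
t: 6.9
tool_pos: [0.6122, 0.3153, 0.2242]
tool_rot: [3.067, 0.677, -0.009]
contact_force: [0.9, -0.2, 0.2]
opening: 0.0307
t 6.9 pos [0.6122 0.3153 0.2242] tool shift mm [0.1 0.2 4.7] turn [0.002 0.006 0.001] open 0.0307 F [ 0.9 -0.2  0.2]
t 7.0 pos [0.6113 0.3149 0.2217] tool shift mm [1.1 0.2 2.1] turn [0.002 0.011 0.001] open 0.0308 F [ 0.5  0.  -1.2]
t: 7.08
tool_pos: [0.6124, 0.3154, 0.219]
tool_rot: [3.066, 0.677, -0.015]
contact_force: [-1.6, 0.0, 19.4]
opening: 0.0305
t 7.08 pos [0.6124 0.3154 0.219 ] tool shift mm [-0.2  0.2 -0.5] turn [0.002 0.01  0.001] open 0.0305 F [-1.6  0.  19.4]
t 7.18 pos [0.6126 0.3155 0.2194] tool shift mm [-0.4  0.1 -0.1] turn [0.002 0.01  0.001] open 0.0307 F [-0.3 -0.1  1.1]
```

Contact came at the predicted height (z 0.219, 19 N), so the cap is seated. I'll release and lift.

```bash
python3 -m crank '[[0,0,0,0,0,0,0.1],[0,0,0,0,0,0,-0.2],[0,0,0,0,0,-3,-1],[0,0,0,0,0,-10,-1],[0,0,0,0,0,-30,-1],[0,0,0,0,0,-35,-1]]'; python3 - <<'E'
from h import *
p=eyes.get_image("wrist"); o=ctrl.get_obs(); im=p["image"][:,:,::-1].copy(); go(.6262,-.3112,.28)
x,y=.6105,.3144
draw(im,proj(p,circ(x,y,.062,.033),o),(0,0,255));draw(im,proj(p,circ(x,y,.028,.044),o),(0,255,0))
a=eyes.get_image("side")["image"][:,:,::-1]
cv2.imwrite("pics/w5.png",np.hstack([cv2.resize(im,(400,300)),cv2.resize(a[330:430,120:253],(400,300))]))
E
```

```text
t: 7.68
tool_pos: [0.6107, 0.3146, 0.2899]
tool_rot: [3.063, 0.675, -0.042]
contact_force: [-0.3, -0.8, 0.4]
opening: 0.0853
t 7.73 pos [0.613  0.3156 0.2999] tool shift mm [-251.4  574.2   23. ] turn [0.002 0.014 0.   ] open 0.0853 F [2.8 1.8 5. ]
```

View pics/w5.png

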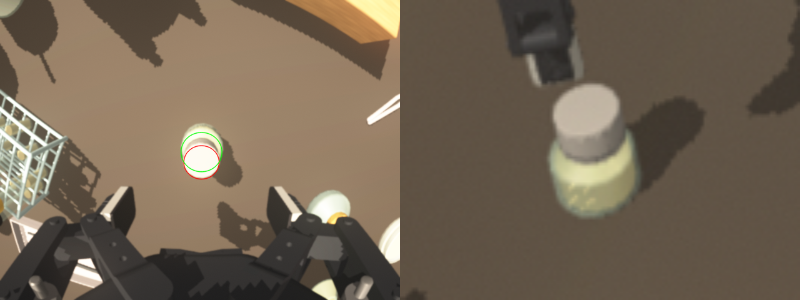

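Cap33 is seated on bottle17 in both views. Next I'll go back for cap44.

```bash
python3 -m crank '[[0,0.014,0,-16,36,-2,-1],[0,0,0,-16,36,0,-1],[0,0,0,-16,36,0,-1],[0,0,0,-16,36,0,-1],[0,0,0,-16,36,0,-1],[0,0,0,-16,36,0,-1],[0,0,0,-16,36,0,-1],[0,0,0,-16,36,0,-1]]'; python3 -c "
from h import *
go(.6262,-.3112,.28)"
```

```text
t: 8.45
tool_pos: [0.6199, -0.003, 0.3093]
tool_rot: [-3.06, -0.699, -0.032]
contact_force: [0.5, -0.4, 0.1]
opening: 0.0854
t 8.45 pos [ 0.6199 -0.003   0.3093] tool shift mm [-128.7  280.3   27.1] turn [ 0.004 -0.02   0.016] open 0.0854 F [ 0.5 -0.4  0.1]
```

```bash
python3 -m crank '[[0,0,0,-16,36,3,-1],[0,0,0,-16,36,3,-1],[0,0,0,-16,36,3,-1],[0,0,0,-16,36,3,-1],[0,0,0,-16,36,3,-1],[0,0,0,-15,33,3,-1]]'; python3 -c "
from h import *
go(.6262,-.3112,.28)"
```

```text
t: 8.95
tool_pos: [0.6255, -0.2483, 0.2946]
tool_rot: [3.061, 0.699, 0.044]
contact_force: [1.2, 0.6, 0.7]
opening: 0.0855
t 8.95 pos [ 0.6255 -0.2483  0.2946] tool shift mm [-27.1  56.8  14.3] turn [ 0.009 -0.026  0.015] open 0.0855 F [1.2 0.6 0.7]
```

```bash
python3 -m crank '[[0.009,-0.026,0.015,-14,30,8,-1],[0,0,0,-9,18,8,-1],[0,0,0,-2,4,5,-1]]'; python3 s.py .6262 -.3112 .27 2;  python3 - <<'E'
from h import *
p=eyes.get_image("wrist"); o=ctrl.get_obs(); im=p["image"][:,:,::-1].copy()
x,y=.6262,-.3112
draw(im,proj(p,circ(x,y,.072,.044),o),(0,0,255));draw(im,proj(p,circ(x,y,.048,.055),o),(0,255,0));draw(im,proj(p,circ(x,y,.024,.066),o),(255,255,0))
cv2.imwrite("pics/w6.png",cv2.resize(im[200:400,200:460],(780,600)))
E
```

```text
t: 9.2
tool_pos: [0.6242, -0.3159, 0.2757]
tool_rot: [3.067, 0.664, 0.004]
contact_force: [-0.1, 1.4, -0.5]
opening: 0.0857
t 9.2 pos [ 0.6242 -0.3159  0.2757] tool shift mm [ 3.7 -3.5  5.6] turn [ 0.006 -0.001 -0.008] open 0.0857 F [-0.1  1.4 -0.5]
t 9.3 pos [ 0.6243 -0.3134  0.2748] tool shift mm [ 2.6 -1.2  4.8] turn [ 0.003 -0.001 -0.006] open 0.0854 F [-1.1  0.7 -0.1]
```

View pics/w6.png

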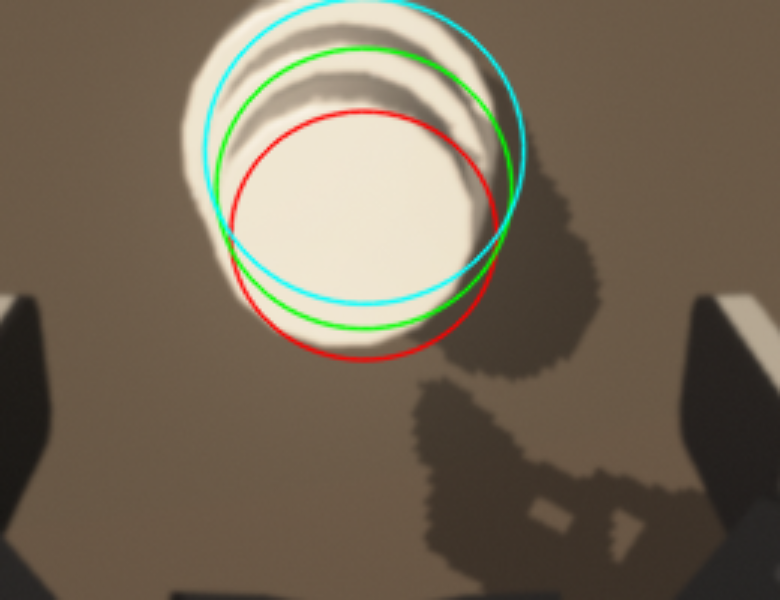

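The stack appears about 3–4 mm towards −tool-y of the estimate. I'll centre on it and look again.

```bash
python3 -m crank '[[0.003,0,-0.006,4,-5,5,-1]]'; cat > look.py <<'E'
import sys
from h import *
# look.py name x y d z [d z ...]
x,y=map(float,sys.argv[2:4]); a=list(map(float,sys.argv[4:]))
for i in range(4): o=ctrl.get_obs(); p=eyes.get_image("wrist")
im=cv2.resize(p["image"][160:420,150:496,::-1],(798,600),interpolation=cv2.INTER_CUBIC); s=798/346
for d,z,c in zip(a[::2],a[1::2],((0,0,255),(0,255,0),(255,255,0))):
    q=proj(p,circ(x,y,z,d),o); draw(im,q,c,s,(150,160)); b=(q-[150,160])*s; print("ring",d,"cols",b[:,0].min().round(),b[:,0].max().round(),"rows",b[:,1].min().round(),b[:,1].max().round())
print("mm/px",1000*a[0]/np.ptp(q[:,0]*s) if len(a)==2 else "")
cv2.imwrite(f"pics/{sys.argv[1]}.png",im); go(x,y,.25)
E
python3 look.py w7 .6267 -.307 .044 .072
```

```text
t: 9.43
tool_pos: [0.6267, -0.3055, 0.272]
tool_rot: [-3.067, -0.678, -0.005]
contact_force: [0.5, 0.2, 1.2]
opening: 0.0853
ring 0.044 cols 307.0 516.0 rows 196.0 389.0
mm/px 0.21064241346226648
t 9.63 pos [ 0.6266 -0.3041  0.2703] tool shift mm [-1.1  2.7 20.3] turn [-0.    -0.001  0.004] open 0.0856 F [-0.1 -0.1 -0.6]
```

View pics/w7.png

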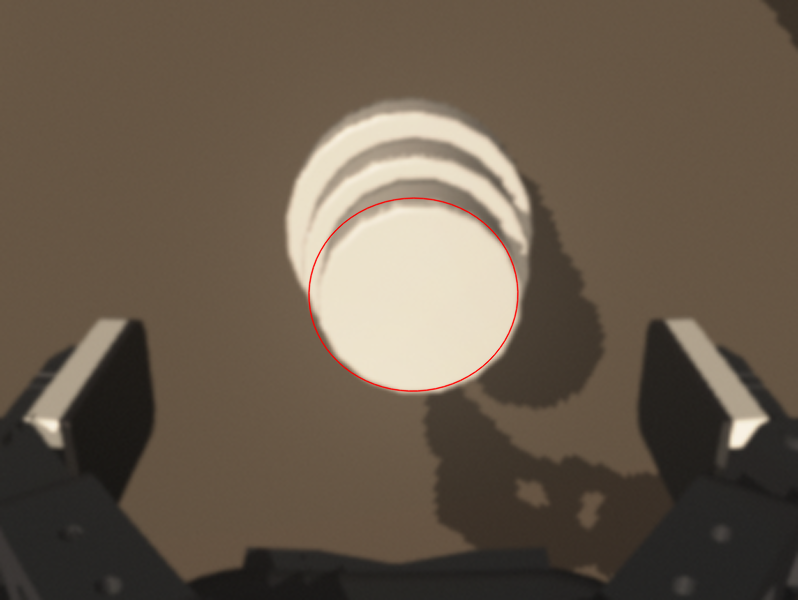

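Cap44 is at (0.6263, −0.3085) from the ring offset. I'll go down and grip it.

```bash
python3 -m crank '[[0,0,0,-1.5,4,12,-1],[0,0,0,0,0,12,-1],[0,0,0,0,0,8,-1]]';python3 s.py .6263 -.3085 .227 4
```

```text
t: 9.88
tool_pos: [0.6285, -0.3069, 0.2399]
tool_rot: [3.064, 0.686, 0.009]
contact_force: [-0.9, 0.1, -0.2]
opening: 0.086
t 9.88 pos [ 0.6285 -0.3069  0.2399] tool shift mm [-2.8  0.4 12.9] turn [ 0.005 -0.005  0.007] open 0.086 F [-0.9  0.1 -0.2]
t 10.08 pos [ 0.6284 -0.3072  0.2403] tool shift mm [-2.5  0.2 13.3] turn [ 0.005 -0.004  0.006] open 0.0858 F [0.  0.3 0.1]
```

```bash
python3 -m crank '[[0.004,-0.004,0.005,-3,0,12,-1]]';python3 s.py .6263 -.3085 .227 3
```

```text
t: 10.17
tool_pos: [0.6271, -0.3092, 0.2316]
tool_rot: [3.065, 0.677, 0.008]
contact_force: [-0.1, 0.1, 1.3]
opening: 0.0852
t 10.17 pos [ 0.6271 -0.3092  0.2316] tool shift mm [-0.5 -1.   4.6] turn [ 0.006 -0.004  0.001] open 0.0852 F [-0.1  0.1  1.3]
t 10.32 pos [ 0.6251 -0.3084  0.2267] tool shift mm [ 1.1  0.6 -0.3] turn [-0.002  0.001  0.001] open 0.0856 F [-0.  -0.7 -0.7]
```

```bash
python3 -m crank '[[0,0,0,1,0.5,0,0],[0,0,0,0,0,0,0.3],[0,0,0,0,0,0,1],[0,0,0,0,0,0,1],[0,0,0,0,0,0,1]]' 30;python3 look.py w8 .6263 -.3085 .044 .072
```

```text
t: 10.73
tool_pos: [0.6266, -0.309, 0.2279]
tool_rot: [-3.066, -0.676, 0.0]
contact_force: [0.4, 0.0, -0.4]
opening: 0.043
ring 0.044 cols 260.0 528.0 rows 262.0 496.0
mm/px 0.16429395413199968
t 10.93 pos [ 0.6264 -0.3089  0.2275] tool shift mm [  0.   -0.4 -22.5] turn [-0.001  0.001  0.   ] open 0.043 F [-0.1  0.2 -0.1]
```

View pics/w8.png

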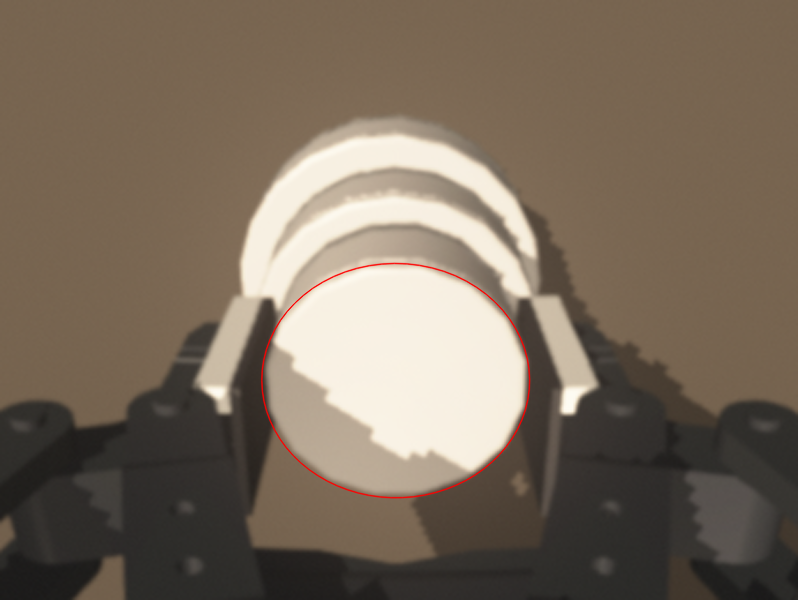

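Cap44 is centred in the grip, with the ring matching at (395,380). I'll lift it and carry it to flask28.

```bash
python3 -m crank '[[0,0,0,0,0,-12,1],[0,0,0,0,0,-30,1],[0,0,0,0,-12,-30,1],[0,0,0,-4,-36,-10,1],[0,0,0,-5,-40,0,1],[0,0,0,-5,-40,0,1],[0,0,0,-5,-40,0,1],[0,0,0,-5,-40,0,1]]' 40; python3 -c "
from h import *
go(.4495,-.0179,.275)"
```

```text
t: 11.6
tool_pos: [0.5164, -0.1306, 0.3203]
tool_rot: [3.068, 0.663, 0.01]
contact_force: [0.1, 0.4, 0.1]
opening: 0.0428
t 11.6 pos [ 0.5164 -0.1306  0.3203] tool shift mm [ -14.6 -130.4   44.7] turn [ 0.006 -0.005 -0.008] open 0.0428 F [0.1 0.4 0.1]
```

```bash
python3 -m crank '[[0.006,-0.005,-0.008,-4,-38,6,1],[0,0,0,-4,-36,7,1],[0,0,0,-2,-24,6,1],[0,0,0,-1,-8,5,1]]'; python3 look.py w9 .4495 -.0179 .028 .06 .062 0
```

```text
t: 11.93
tool_pos: [0.4569, -0.0316, 0.3006]
tool_rot: [-3.067, -0.68, -0.012]
contact_force: [1.0, -0.6, -0.3]
opening: 0.0427
ring 0.028 cols 267.0 375.0 rows 187.0 290.0
ring 0.062 cols 242.0 431.0 rows 87.0 271.0
mm/px 
t 12.13 pos [ 0.4591 -0.0345  0.3012] tool shift mm [ -2.1 -19.3  51.1] turn [ 0.005 -0.007  0.   ] open 0.0427 F [ 1.1 -0.3 -1.7]
```

View pics/w9.png

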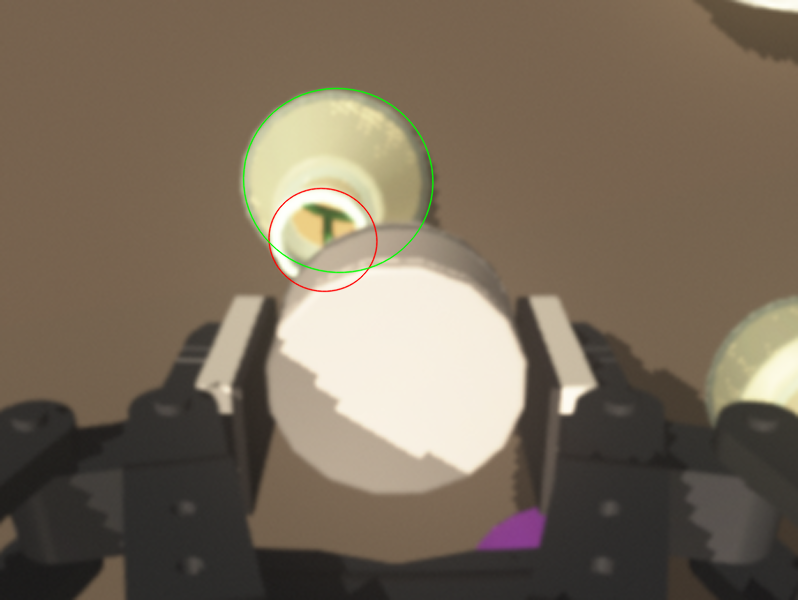

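The rim prediction at (322,239) matches the picture to within 1 mm.

```bash
python3 -m crank '[[0.005,-0.006,0,-2,-16,6,1],[0,0,0,0,-4,8,1]]';python3 s.py .4495 -.0179 .2197 4
```

```text
t: 12.3
tool_pos: [0.4512, -0.0191, 0.2899]
tool_rot: [3.069, 0.67, 0.009]
contact_force: [-0.1, 1.1, -1.5]
opening: 0.0422
t 12.3 pos [ 0.4512 -0.0191  0.2899] tool shift mm [-1.4 -1.9 70.1] turn [ 0.004 -0.005 -0.004] open 0.0422 F [-0.1  1.1 -1.5]
t 12.5 pos [ 0.4511 -0.0195  0.2891] tool shift mm [-1.1 -2.2 69.4] turn [ 0.004 -0.004 -0.003] open 0.0427 F [ 0.2  0.4 -0.3]
```

```bash
python3 -m crank '[[0.004,-0.004,-0.003,-1,-2.5,16,1]]';python3 s.py .4495 -.0179 .2197 3;  python3 -m crank '[[0,0,0,-1,-1,14,1]]';python3 s.py .4495 -.0179 .2197 3
```

```text
t: 12.58
tool_pos: [0.4511, -0.0184, 0.2763]
tool_rot: [3.067, 0.675, 0.009]
contact_force: [0.6, -0.3, 0.2]
opening: 0.0426
t 12.58 pos [ 0.4511 -0.0184  0.2763] tool shift mm [-1.6 -1.3 56.6] turn [ 0.004 -0.005 -0.001] open 0.0426 F [ 0.6 -0.3  0.2]
t 12.73 pos [ 0.4489 -0.0178  0.2721] tool shift mm [ 0.6  0.5 52.4] turn [-0.002  0.003 -0.001] open 0.0428 F [ 0.4  0.2 -0.2]
t: 12.82
tool_pos: [0.4493, -0.0179, 0.2612]
tool_rot: [-3.068, -0.675, -0.004]
contact_force: [1.0, 0.2, 0.1]
opening: 0.0432
t 12.82 pos [ 0.4493 -0.0179  0.2612] tool shift mm [ 0.1  0.1 41.5] turn [ 0.002 -0.002 -0.001] open 0.0432 F [1.  0.2 0.1]
t 12.97 pos [ 0.4473 -0.0174  0.2577] tool shift mm [ 1.9  1.5 38. ] turn [-0.003  0.004 -0.001] open 0.0425 F [-0.2  0.3 -0.6]
```

```bash
python3 -m crank '[[0,0,0,2,1.5,10,1]]';python3 s.py .4495 -.0179 .2197 3;  python3 -m crank '[[0,0,0,0.5,0.5,10,1]]';python3 s.py .4495 -.0179 .2197 3
```

```text
t: 13.05
tool_pos: [0.4509, -0.0182, 0.25]
tool_rot: [-3.067, -0.674, 0.0]
contact_force: [-0.0, -0.2, -0.2]
opening: 0.0429
t 13.05 pos [ 0.4509 -0.0182  0.25  ] tool shift mm [-1.1 -0.8 30.3] turn [ 0.     0.    -0.001] open 0.0429 F [-0.  -0.2 -0.2]
t 13.2 pos [ 0.4497 -0.0179  0.2473] tool shift mm [-0.   0.  27.6] turn [-0.003  0.005 -0.001] open 0.0424 F [-0.6  0.1 -0.4]
t: 13.28
tool_pos: [0.4515, -0.0184, 0.2392]
tool_rot: [-3.066, -0.674, 0.002]
contact_force: [0.6, 0.6, -0.3]
opening: 0.0426
t 13.28 pos [ 0.4515 -0.0184  0.2392] tool shift mm [-1.6 -1.2 19.5] turn [-0.     0.001 -0.001] open 0.0426 F [ 0.6  0.6 -0.3]
t 13.43 pos [ 0.4499 -0.0181  0.2364] tool shift mm [-0.2 -0.3 16.7] turn [-0.004  0.007 -0.001] open 0.0426 F [0.  0.8 0.5]
```

```bash
python3 -m crank '[[0,0,0,1,1,8,1]]';python3 s.py .4495 -.0179 .2197 2;  python3 -m crank '[[0,0,0,0.5,0.5,4,1]]';python3 s.py .4495 -.0179 .2197 2
```

```text
t: 13.52
tool_pos: [0.452, -0.0187, 0.2296]
tool_rot: [-3.065, -0.674, 0.007]
contact_force: [-0.4, 0.4, -0.1]
opening: 0.0429
t 13.52 pos [ 0.452  -0.0187  0.2296] tool shift mm [-1.9 -1.7  9.9] turn [-0.003  0.004 -0.001] open 0.0429 F [-0.4  0.4 -0.1]
t 13.62 pos [ 0.4507 -0.0185  0.227 ] tool shift mm [-0.8 -1.   7.3] turn [-0.006  0.008 -0.001] open 0.0424 F [ 0.6  1.1 -0.5]
t: 13.7
tool_pos: [0.4517, -0.0188, 0.2233]
tool_rot: [-3.063, -0.673, 0.013]
contact_force: [0.5, 0.1, -1.1]
opening: 0.0428
t 13.7 pos [ 0.4517 -0.0188  0.2233] tool shift mm [-1.6 -1.7  3.6] turn [-0.005  0.008 -0.001] open 0.0428 F [ 0.5  0.1 -1.1]
t 13.8 pos [ 0.4511 -0.0187  0.2221] tool shift mm [-1.1 -1.3  2.4] turn [-0.007  0.01  -0.001] open 0.0427 F [ 0.4 -0.  -0.7]
```

```bash
python3 -m crank '[[-0.006,0.01,0,-0.5,-0.5,3.5,1]]';python3 s.py .4495 -.0179 .2197 2
```

```text
t: 13.88
tool_pos: [0.4508, -0.0185, 0.2191]
tool_rot: [-3.066, -0.674, -0.003]
contact_force: [-0.7, -0.7, 8.5]
opening: 0.043
t 13.88 pos [ 0.4508 -0.0185  0.2191] tool shift mm [-1.  -1.2 -0.6] turn [ 0.    -0.002 -0.001] open 0.043 F [-0.7 -0.7  8.5]
t 13.98 pos [ 0.4507 -0.0185  0.2192] tool shift mm [-0.9 -1.1 -0.5] turn [ 0.001 -0.002 -0.001] open 0.0426 F [-0.6  0.9  1.2]
```

Cap44 is seated: 8.5 N at z 0.219. I'll release it and head back.

```bash
python3 -m crank '[[0,0,0,0,0,0,0],[0,0,0,0,0,0,-0.4],[0,0,0,0,0,-3,-1],[0,0,0,0,0,-10,-1],[0,0,0,0,0,-30,-1],[0,0,0,0,0,-35,-1]]'; python3 - <<'E'
from h import *
o=ctrl.get_obs();p=eyes.get_image("wrist"); im=p["image"][:,:,::-1].copy(); go(.6263,-.3085,.26)
x,y=.4495,-.0179
draw(im,proj(p,circ(x,y,.064,.044),o),(0,0,255))
a=eyes.get_image("side")["image"][:,:,::-1]
cv2.imwrite("pics/w10.png",np.hstack([cv2.resize(im,(400,300)),cv2.resize(a[210:310,260:393],(400,300))]))
E
```

```text
t: 14.48
tool_pos: [0.4471, -0.018, 0.2919]
tool_rot: [-3.059, -0.672, 0.021]
contact_force: [-0.4, -0.6, -0.2]
opening: 0.0853
t 14.53 pos [ 0.4498 -0.0184  0.3005] tool shift mm [ 38.5 337.5  39.2] turn [-0.002  0.001 -0.001] open 0.0852 F [ 4.4 -1.2  4.8]
```

View pics/w10.png

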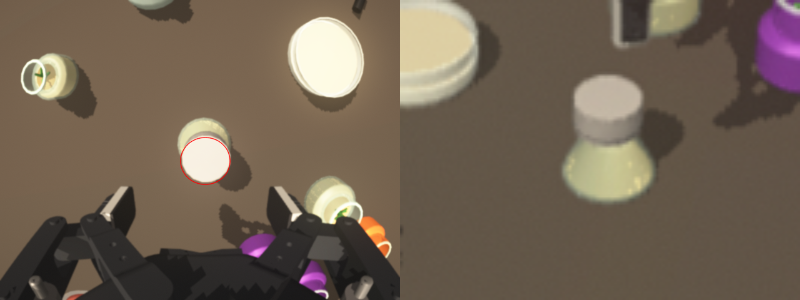

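```bash
python3 -m crank '[[0,0,0,4,36,0,-1],[0,0,0,5,40,2,-1],[0,0,0,5,40,3,-1],[0,0,0,5,40,3,-1],[0,0,0,5,40,4,-1],[0,0,0,5,40,4,-1],[0,0,0,4,36,4,-1],[0,0,0,3,26,4,-1]]'; python3 -c "
from h import *
go(.6263,-.3085,.255)"
```

```text
t: 15.25
tool_pos: [0.6132, -0.2795, 0.2795]
tool_rot: [3.064, 0.687, 0.017]
contact_force: [-0.2, -0.0, 0.3]
opening: 0.0853
t 15.25 pos [ 0.6132 -0.2795  0.2795] tool shift mm [-0.8 31.8 24.6] turn [ 0.005 -0.01   0.008] open 0.0853 F [-0.2 -0.   0.3]
```

```bash
python3 -m crank '[[0.005,-0.01,0.008,-1,18,10,-1],[0,0,0,0,8,9,-1]]'; python3 look.py w11 .6263 -.3085 .055 .048
```

```text
t: 15.42
tool_pos: [0.6256, -0.3088, 0.2613]
tool_rot: [3.068, 0.67, 0.004]
contact_force: [-0.9, 1.3, -0.3]
opening: 0.0854
ring 0.055 cols 285.0 528.0 rows 145.0 373.0
mm/px 0.22612282274205794
t 15.62 pos [ 0.6247 -0.3059  0.2613] tool shift mm [ 0.3  3.  11.3] turn [ 0.002 -0.001 -0.002] open 0.0853 F [ 0.5  0.8 -0.3]
```

View pics/w11.png

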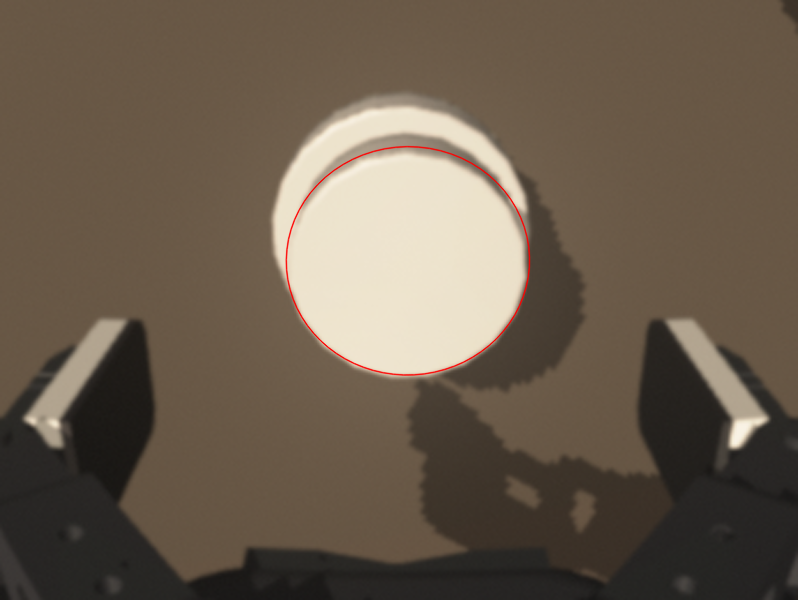

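Cap55's disc is at (407,263), about 1 mm from the prediction. I'll go down.

```bash
python3 -m crank '[[0,0,0,-1,3,18,-1],[0,0,0,0,0,18,-1]]';python3 s.py .6254 -.3089 .2010 4
```

```text
t: 15.78
tool_pos: [0.6268, -0.3083, 0.2316]
tool_rot: [3.062, 0.674, 0.015]
contact_force: [-0.6, 0.0, -0.9]
opening: 0.0855
t 15.78 pos [ 0.6268 -0.3083  0.2316] tool shift mm [-1.7 -0.3 30.5] turn [ 0.01  -0.007 -0.   ] open 0.0855 F [-0.6  0.  -0.9]
t 15.98 pos [ 0.6266 -0.3079  0.2309] tool shift mm [-1.7  0.2 29.9] turn [ 0.008 -0.006  0.   ] open 0.0856 F [0.5 0.4 1.2]
```

```bash
python3 -m crank '[[0.008,-0.006,0,-2,0,16,-1]]';python3 s.py .6254 -.3089 .2010 3; python3 -m crank '[[0,0,0,0,0,8,-1]]';python3 s.py .6254 -.3089 .2010 3
```

```text
t: 16.07
tool_pos: [0.6267, -0.3093, 0.2202]
tool_rot: [3.063, 0.677, 0.01]
contact_force: [1.5, -0.6, 1.5]
opening: 0.0852
t 16.07 pos [ 0.6267 -0.3093  0.2202] tool shift mm [-1.2 -1.  19.2] turn [ 0.008 -0.005  0.001] open 0.0852 F [ 1.5 -0.6  1.5]
t 16.22 pos [ 0.6243 -0.3083  0.2137] tool shift mm [ 0.7  1.  12.7] turn [-0.002  0.001  0.   ] open 0.0854 F [-0.9  0.8  0.3]
t: 16.3
tool_pos: [0.6251, -0.3088, 0.2077]
tool_rot: [-3.067, -0.676, -0.002]
contact_force: [1.2, -0.8, 0.8]
opening: 0.0854
t 16.3 pos [ 0.6251 -0.3088  0.2077] tool shift mm [0.2 0.3 6.7] turn [ 0.001 -0.001  0.   ] open 0.0854 F [ 1.2 -0.8  0.8]
t 16.45 pos [ 0.6239 -0.3081  0.2047] tool shift mm [1.  1.3 3.6] turn [-0.003  0.002  0.   ] open 0.0858 F [ 0.  -0.5 -0.4]
```

```bash
python3 -m crank '[[0,0,0,1,1,3,-0.6],[0,0,0,0,0,0,-0.2],[0,0,0,0,0,0,0.1],[0,0,0,0,0,0,1],[0,0,0,0,0,0,1]]' 30;python3 look.py w12 .6254 -.3089 .055 .048
```

```text
t: 16.87
tool_pos: [0.626, -0.3091, 0.2027]
tool_rot: [-3.064, -0.675, 0.003]
contact_force: [-0.1, 0.4, -0.4]
opening: 0.0536
ring 0.055 cols 228.0 564.0 rows 232.0 525.0
mm/px 0.16375413228895916
t 17.07 pos [ 0.6258 -0.309   0.2024] tool shift mm [ -0.4  -0.5 -47.6] turn [-0.002  0.002 -0.   ] open 0.0538 F [-0.3  0.2 -0.5]
```

View pics/w12.png

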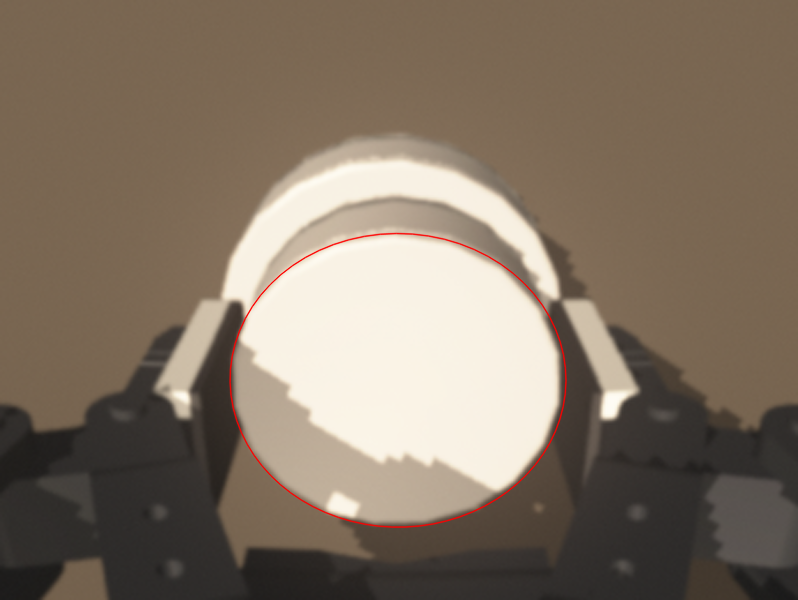

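Cap55 is gripped and centred, with the ring matching at (396,380). I'll carry it to jar39.

```bash
python3 -m crank '[[0,0,0,0,0,-12,1],[0,0,0,0,0,-30,1],[0,0,0,0,0,-40,1],[0,0,0,2,-20,-30,1],[0,0,0,4,-38,-8,1],[0,0,0,4,-40,0,1],[0,0,0,4,-40,0,1],[0,0,0,4,-40,0,1]]' 40; python3 -c "
from h import *
go(.4526,.1813,.28)"
```

```text
t: 17.73
tool_pos: [0.5672, -0.1418, 0.3354]
tool_rot: [-3.071, -0.66, -0.005]
contact_force: [1.0, 0.3, -0.4]
opening: 0.0533
t 17.73 pos [ 0.5672 -0.1418  0.3354] tool shift mm [  28.  -341.7   55.4] turn [ 0.002 -0.003 -0.011] open 0.0533 F [ 1.   0.3 -0.4]
```

```bash
python3 -m crank '[[0,0,0,4,-40,2,1],[0,0,0,4,-40,2,1],[0,0,0,4,-40,2,1],[0,0,0,4,-40,2,1],[0,0,0,4,-40,2,1],[0,0,0,4,-38,2,1]]' 40; python3 -c "
from h import *
go(.4526,.1813,.28)"
```

```text
t: 18.23
tool_pos: [0.4863, 0.0936, 0.3314]
tool_rot: [3.069, 0.654, 0.026]
contact_force: [1.1, 1.4, -1.8]
opening: 0.0533
t 18.23 pos [0.4863 0.0936 0.3314] tool shift mm [  4.2 -94.2  50.8] turn [ 0.009 -0.015 -0.014] open 0.0533 F [ 1.1  1.4 -1.8]
```

```bash
python3 -m crank '[[0.008,-0.015,-0.014,1,-32,8,1],[0,0,0,0,-22,8,1],[0,0,0,0,-10,6,1]]'; python3 look.py w13 .4526 .1813 .039 .058 .056 0
```

```text
t: 18.48
tool_pos: [0.4573, 0.1592, 0.3134]
tool_rot: [-3.064, -0.685, -0.011]
contact_force: [0.8, -0.4, -0.5]
opening: 0.0534
ring 0.039 cols 236.0 378.0 rows 129.0 267.0
ring 0.056 cols 242.0 406.0 rows 71.0 232.0
mm/px 
t 18.68 pos [0.4589 0.1568 0.3135] tool shift mm [  4.3 -24.9  63.5] turn [ 0.003 -0.006  0.004] open 0.0536 F [-0.4 -0.8 -0.4]
```

View pics/w13.png

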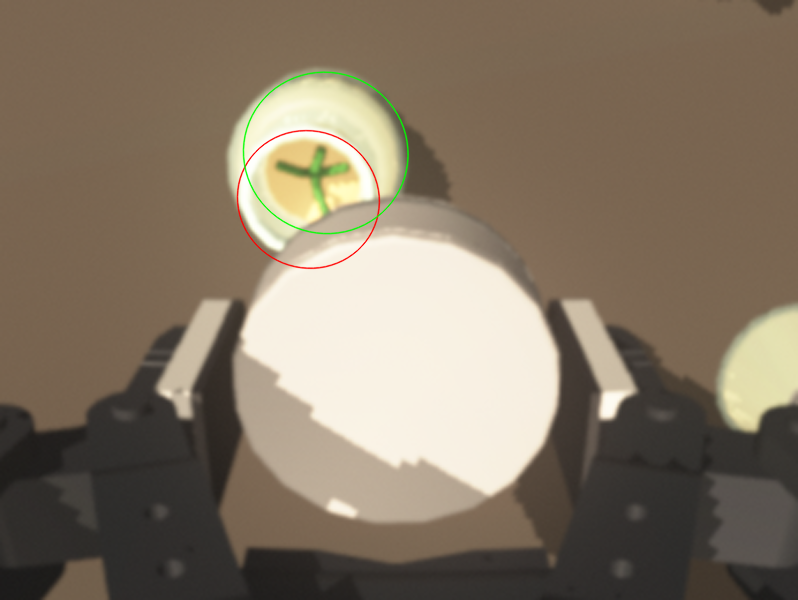

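The jar39 rim ring at (307,198) matches the picture. I'll move over it and descend.

```bash
python3 -m crank '[[0.003,-0.005,0.003,3,-18,12,1],[0,0,0,1,-7,14,1]]';python3 s.py .4526 .1813 .2164 4
```

```text
t: 18.85
tool_pos: [0.4549, 0.1795, 0.2924]
tool_rot: [-3.068, -0.669, -0.018]
contact_force: [-0.8, 0.3, -0.9]
opening: 0.0534
t 18.85 pos [0.4549 0.1795 0.2924] tool shift mm [-2.2 -2.6 76. ] turn [ 0.003 -0.011 -0.004] open 0.0534 F [-0.8  0.3 -0.9]
t 19.05 pos [0.4546 0.1787 0.2914] tool shift mm [-1.4 -3.3 75. ] turn [ 0.003 -0.008 -0.004] open 0.0531 F [ 0.7  0.1 -0.1]
```

```bash
python3 -m crank '[[0.003,-0.008,-0.004,-1.5,-3.5,16,1]]';python3 s.py .4526 .1813 .2164 3;  python3 -m crank '[[0,0,0,0,-1,14,1]]';python3 s.py .4526 .1813 .2164 3
```

```text
t: 19.13
tool_pos: [0.4542, 0.1808, 0.2794]
tool_rot: [-3.067, -0.674, -0.012]
contact_force: [1.3, 0.6, -0.7]
opening: 0.0531
t 19.13 pos [0.4542 0.1808 0.2794] tool shift mm [-1.8 -1.1 63. ] turn [ 0.002 -0.008 -0.001] open 0.0531 F [ 1.3  0.6 -0.7]
t 19.28 pos [0.4515 0.1808 0.274 ] tool shift mm [ 1.4  0.1 57.6] turn [-0.     0.003 -0.   ] open 0.0538 F [-1.1 -0.1 -0.5]
t: 19.37
tool_pos: [0.4525, 0.1817, 0.2627]
tool_rot: [-3.066, -0.675, -0.004]
contact_force: [1.0, 0.2, 0.4]
opening: 0.0531
t 19.37 pos [0.4525 0.1817 0.2627] tool shift mm [-0.2  0.5 46.3] turn [ 0.001 -0.002 -0.001] open 0.0531 F [1.  0.2 0.4]
t 19.52 pos [0.4506 0.1814 0.259 ] tool shift mm [ 2.   1.1 42.6] turn [-0.001  0.006 -0.   ] open 0.0536 F [ 0.   0.3 -0.5]
```

```bash
python3 -m crank '[[0,0.004,0,2,1,11,1]]';python3 s.py .4526 .1813 .2164 3;  python3 -m crank '[[0,0,0,1,0.5,11,1]]';python3 s.py .4526 .1813 .2164 3
```

```text
t: 19.6
tool_pos: [0.4538, 0.1815, 0.2505]
tool_rot: [-3.065, -0.675, -0.004]
contact_force: [0.6, -0.4, 0.2]
opening: 0.0537
t 19.6 pos [0.4538 0.1815 0.2505] tool shift mm [-1.3 -0.2 34.1] turn [ 0.    -0.002 -0.   ] open 0.0537 F [ 0.6 -0.4  0.2]
t 19.75 pos [0.4526 0.1812 0.248 ] tool shift mm [ 0.1  0.  31.6] turn [-0.001  0.003 -0.   ] open 0.053 F [ 0.3  0.1 -0.3]
t: 19.83
tool_pos: [0.4549, 0.1815, 0.2395]
tool_rot: [-3.066, -0.675, -0.003]
contact_force: [0.5, -0.3, -0.6]
opening: 0.0535
t 19.83 pos [0.4549 0.1815 0.2395] tool shift mm [-2.2 -0.7 23.1] turn [-0.    -0.002 -0.   ] open 0.0535 F [ 0.5 -0.3 -0.6]
t 19.98 pos [0.4534 0.1811 0.2363] tool shift mm [-0.5 -0.4 19.9] turn [-0.002  0.005 -0.001] open 0.0532 F [-0.7  0.5 -0.5]
```

```bash
python3 -m crank '[[0,0.003,0,-0.5,-0.5,8,1]]';python3 s.py .4526 .1813 .2164 2;  python3 -m crank '[[0,0,0,0.5,0,7,1]]';python3 s.py .4526 .1813 .2164 2
```

```text
t: 20.07
tool_pos: [0.4536, 0.1816, 0.2298]
tool_rot: [-3.065, -0.675, -0.002]
contact_force: [0.3, -0.5, -0.0]
opening: 0.0535
t 20.07 pos [0.4536 0.1816 0.2298] tool shift mm [-1.1 -0.1 13.4] turn [-0.001 -0.002 -0.001] open 0.0535 F [ 0.3 -0.5 -0. ]
t 20.17 pos [0.452  0.1813 0.227 ] tool shift mm [ 0.6  0.3 10.6] turn [-0.002  0.004 -0.   ] open 0.0533 F [-1.   0.1 -1.4]
t: 20.25
tool_pos: [0.453, 0.1817, 0.2209]
tool_rot: [-3.065, -0.675, 0.003]
contact_force: [0.6, 1.5, -0.3]
opening: 0.0536
t 20.25 pos [0.453  0.1817 0.2209] tool shift mm [-0.5  0.2  4.5] turn [-0.002  0.002 -0.   ] open 0.0536 F [ 0.6  1.5 -0.3]
t 20.35 pos [0.4518 0.1814 0.2186] tool shift mm [0.7 0.4 2.2] turn [-0.002  0.007 -0.   ] open 0.0535 F [ 0.5 -0.4  0. ]
```

```bash
python3 -m crank '[[-0.003,0.007,0,0,0,5,1]]';python3 s.py .4526 .1813 .2164 2
```

```text
t: 20.43
tool_pos: [0.4526, 0.1817, 0.2155]
tool_rot: [-3.066, -0.675, -0.002]
contact_force: [-21.9, -4.5, 61.5]
opening: 0.0535
t 20.43 pos [0.4526 0.1817 0.2155] tool shift mm [-0.1  0.3 -0.9] turn [ 0.    -0.001 -0.   ] open 0.0535 F [-21.9  -4.5  61.5]
t 20.53 pos [0.4526 0.1817 0.216 ] tool shift mm [-0.2  0.4 -0.4] turn [ 0.001 -0.    -0.   ] open 0.0536 F [-8.5 -1.4 15.7]
```

Cap55 is seated. The contact peaked at 61 N, so I'll be gentler next time. I'll release it.

```bash
python3 -m crank '[[0,0,0,0,0,-0.5,-0.2],[0,0,0,0,0,0,-0.6],[0,0,0,0,0,-3,-1],[0,0,0,0,0,-10,-1],[0,0,0,0,0,-30,-1],[0,0,0,0,0,-35,-1]]'; python3 - <<'E'
from h import *
o=ctrl.get_obs();p=eyes.get_image("wrist"); im=p["image"][:,:,::-1].copy(); go(.6254,-.3089,.23)
x,y=.4526,.1813
draw(im,proj(p,circ(x,y,.062,.055),o),(0,0,255))
a=eyes.get_image("side")["image"][:,:,::-1]
cv2.imwrite("pics/w14.png",np.hstack([cv2.resize(im,(400,300)),cv2.resize(a[280:380,240:373],(400,300))]))
E
```

```text
t: 21.03
tool_pos: [0.4499, 0.1809, 0.2899]
tool_rot: [-3.067, -0.675, 0.022]
contact_force: [1.1, -0.1, 0.2]
opening: 0.0853
t 21.08 pos [0.4525 0.1816 0.2985] tool shift mm [-49.2 517.9  67.7] turn [ 0.     0.001 -0.   ] open 0.0851 F [3.8 1.6 4.1]
```

View pics/w14.png

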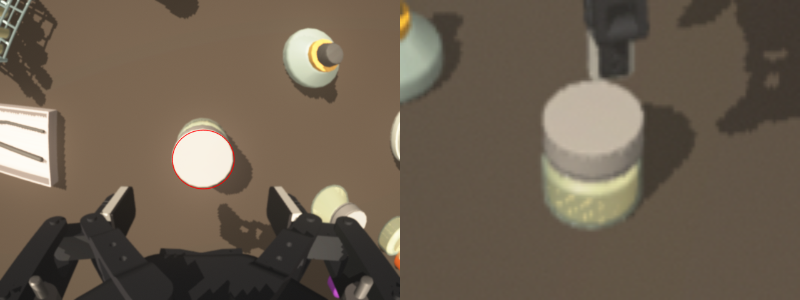

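Cap55 is on, centred and level. Back for cap66.

```bash
python3 -m crank '[[0,0,0,-3,36,0,-1],[0,0,0,-4,40,1,-1],[0,0,0,-4,40,1,-1],[0,0,0,-4,40,1,-1],[0,0,0,-4,40,1,-1],[0,0,0,-4,40,1,-1],[0,0,0,-4,40,1,-1],[0,0,0,-4,40,1,-1]]'; python3 -c "
from h import *
go(.6254,-.3089,.24)"
```

```text
t: 21.8
tool_pos: [0.5609, -0.1221, 0.2937]
tool_rot: [-3.06, -0.698, -0.02]
contact_force: [0.2, 0.1, -0.2]
opening: 0.0852
t 21.8 pos [ 0.5609 -0.1221  0.2937] tool shift mm [-23.6 196.3  53.4] turn [ 0.002 -0.012  0.015] open 0.0852 F [ 0.2  0.1 -0.2]
```

```bash
python3 -m crank '[[0,0,0,-4,40,4,-1],[0,0,0,-4,40,6,-1],[0,0,0,-4,38,8,-1],[0,0,0,-3,30,10,-1]]'; python3 -c "
from h import *
go(.6254,-.3089,.24)"
```

```text
t: 22.13
tool_pos: [0.613, -0.27, 0.2669]
tool_rot: [3.063, 0.694, 0.026]
contact_force: [0.1, 0.8, -0.1]
opening: 0.0855
t 22.13 pos [ 0.613  -0.27    0.2669] tool shift mm [-6.  40.4 27. ] turn [ 0.006 -0.016  0.012] open 0.0855 F [ 0.1  0.8 -0.1]
```

```bash
python3 -m crank '[[0.006,-0.016,0.012,-4,24,10,-1],[0,0,0,-1,10,9,-1]]'; python3 look.py w15 .6254 -.3089 .066 .024
```

```text
t: 22.3
tool_pos: [0.6238, -0.309, 0.2468]
tool_rot: [3.069, 0.669, -0.0]
contact_force: [0.4, 0.4, 0.9]
opening: 0.0854
ring 0.066 cols 273.0 552.0 rows 109.0 372.0
mm/px 0.2367194676349016
t 22.5 pos [ 0.6232 -0.3053  0.2468] tool shift mm [ 0.5  4.2 -3.2] turn [-0.     0.001 -0.002] open 0.0856 F [ 0.  -0.  -0.1]
```

View pics/w15.png

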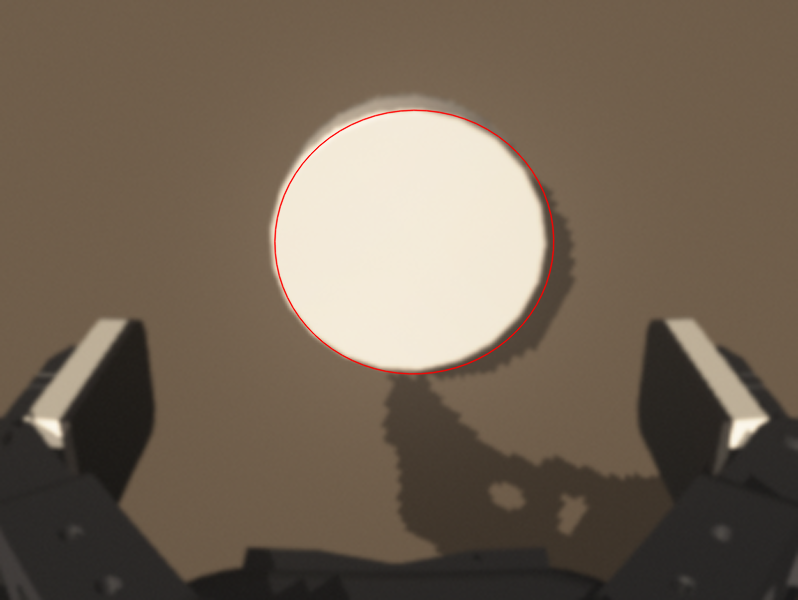

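Cap66 is at (409,241), within 1 mm of the prediction. I'll descend.

```bash
python3 -m crank '[[0,0,0,0.5,3.5,18,-1],[0,0,0,0,0,18,-1]]';python3 s.py .6251 -.3083 .175 4
```

```text
t: 22.67
tool_pos: [0.6271, -0.3071, 0.217]
tool_rot: [3.063, 0.675, 0.011]
contact_force: [-0.7, -0.5, -1.1]
opening: 0.0853
t 22.67 pos [ 0.6271 -0.3071  0.217 ] tool shift mm [-2.6  0.  42. ] turn [ 0.008 -0.005  0.   ] open 0.0853 F [-0.7 -0.5 -1.1]
t 22.87 pos [ 0.6267 -0.3067  0.2164] tool shift mm [-2.3  0.6 41.4] turn [ 0.006 -0.004  0.   ] open 0.0858 F [0.7 0.1 0.8]
```

```bash
python3 -m crank '[[0.006,-0.005,0,-3,0,16,-1]]';python3 s.py .6251 -.3083 .175 3; 
```

```text
t: 22.95
tool_pos: [0.6261, -0.3083, 0.2057]
tool_rot: [3.063, 0.678, 0.008]
contact_force: [0.8, 0.1, 1.3]
opening: 0.0855
t 22.95 pos [ 0.6261 -0.3083  0.2057] tool shift mm [-1.  -0.6 30.7] turn [ 0.007 -0.004  0.002] open 0.0855 F [0.8 0.1 1.3]
t 23.1 pos [ 0.6235 -0.3075  0.1992] tool shift mm [ 1.2  1.6 24.2] turn [-0.002  0.003  0.001] open 0.0855 F [0.2 0.2 0.2]
```

```bash
python3 -m crank '[[0,0,0,1.5,1.5,10,-1]]';python3 s.py .6251 -.3083 .175 3; python3 -m crank '[[0,0,0,0.5,0.5,8,-1]]';python3 s.py .6251 -.3083 .175 3; 
```

```text
t: 23.18
tool_pos: [0.6262, -0.3086, 0.1915]
tool_rot: [-3.067, -0.677, -0.0]
contact_force: [0.8, -0.2, 0.7]
opening: 0.0852
t 23.18 pos [ 0.6262 -0.3086  0.1915] tool shift mm [-0.9 -0.7 16.5] turn [0.001 0.    0.001] open 0.0852 F [ 0.8 -0.2  0.7]
t 23.33 pos [ 0.6251 -0.308   0.1879] tool shift mm [-0.   0.4 12.8] turn [-0.004  0.004  0.001] open 0.0854 F [-0.2 -0.5  0.1]
t: 23.42
tool_pos: [0.6265, -0.3087, 0.1816]
tool_rot: [-3.065, -0.676, 0.003]
contact_force: [0.2, -0.1, 0.8]
opening: 0.0855
t 23.42 pos [ 0.6265 -0.3087  0.1816] tool shift mm [-1.1 -0.9  6.6] turn [-0.001  0.002  0.   ] open 0.0855 F [ 0.2 -0.1  0.8]
t 23.57 pos [ 0.6253 -0.308   0.1786] tool shift mm [-0.3  0.2  3.6] turn [-0.006  0.005  0.001] open 0.0856 F [-0.6  0.8  0.1]
```

```bash
python3 -m crank '[[-0.005,0.005,0,-0.3,0,3,-0.8],[0,0,0,0,0,0,-0.6],[0,0,0,0,0,0,-0.3],[0,0,0,0,0,0,1],[0,0,0,0,0,0,1]]' 30;python3 look.py w16 .6251 -.3083 .066 .024
```

```text
t: 23.98
tool_pos: [0.6255, -0.3084, 0.1767]
tool_rot: [-3.066, -0.676, -0.003]
contact_force: [-0.0, -0.1, -0.7]
opening: 0.0653
ring 0.066 cols 192.0 598.0 rows 202.0 557.0
mm/px 0.16240920755624524
t 24.18 pos [ 0.6253 -0.3083  0.1763] tool shift mm [ -0.1  -0.2 -73.7] turn [ 0.    -0.001  0.   ] open 0.0652 F [-0.3  0.6 -0.3]
```

View pics/w16.png

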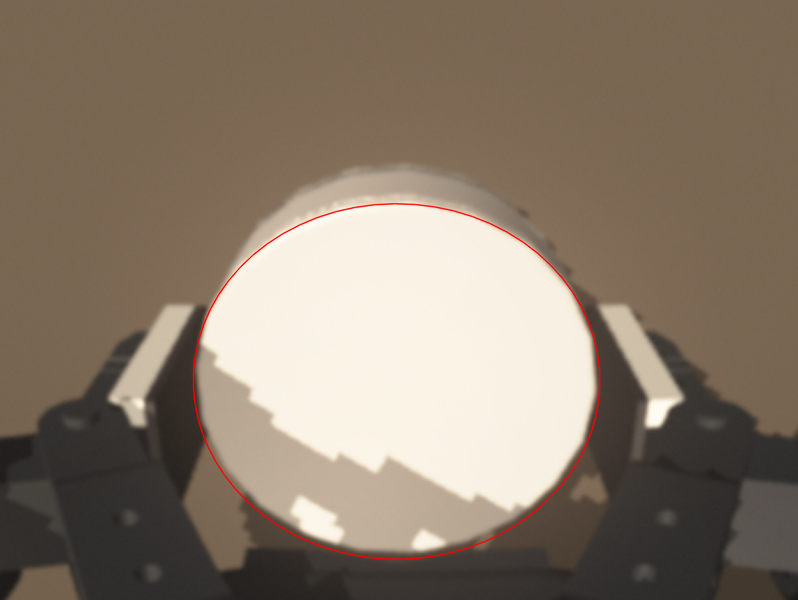

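Cap66 is gripped with a tool-x offset of about +0.7 mm. I'll lift it and move to jar50.

```bash
python3 -m crank '[[0,0,0,0,0,-12,1],[0,0,0,0,0,-30,1],[0,0,0,0,0,-40,1],[0,0,0,-6,-10,-36,1],[0,0,0,-18,-26,-12,1],[0,0,0,-22,-33,0,1],[0,0,0,-20,-30,0,1]]' 40; python3 -c "
from h import *
go(.4513,-.203,.28)"
```

```text
t: 24.77
tool_pos: [0.5241, -0.2476, 0.3165]
tool_rot: [3.068, 0.675, 0.006]
contact_force: [-0.7, -0.4, -0.3]
opening: 0.0651
t 24.77 pos [ 0.5241 -0.2476  0.3165] tool shift mm [-47.4 -71.1  36.2] turn [ 0.003 -0.003 -0.   ] open 0.0651 F [-0.7 -0.4 -0.3]
```

```bash
python3 -m crank '[[0.003,-0.003,0,-15,-23,0,1],[0,0,0,-6,-10,0,1]]'; python3 look.py w17 .4519 -.2027 .05 .062 .068 0
```

```text
t: 24.93
tool_pos: [0.4874, -0.224, 0.3193]
tool_rot: [-3.068, -0.676, -0.003]
contact_force: [0.6, 0.1, -1.0]
opening: 0.065
ring 0.05 cols 182.0 354.0 rows 210.0 371.0
ring 0.068 cols 197.0 387.0 rows 133.0 315.0
mm/px 
t 25.13 pos [ 0.4898 -0.2257  0.3193] tool shift mm [-25.  -36.9  69.2] turn [ 0.004 -0.002 -0.   ] open 0.0648 F [ 1.1 -0.8 -0.7]
```

View pics/w17.png

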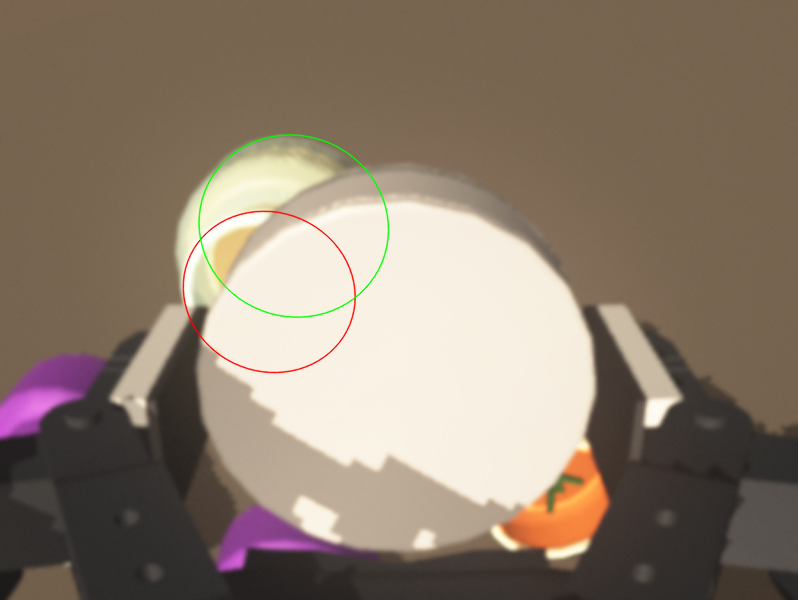

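The rim ring agrees with the visible arc at (182–265, 213–275). I'll move over jar50.

```bash
python3 -m crank '[[0.004,0,0,-17,-25,8,1],[0,0,0,-8,-12,10,1]]';python3 s.py .4513 -.2030 .2183 4
```

```text
t: 25.3
tool_pos: [0.4546, -0.2049, 0.3039]
tool_rot: [3.067, 0.674, 0.011]
contact_force: [0.5, -0.1, -1.7]
opening: 0.0652
t 25.3 pos [ 0.4546 -0.2049  0.3039] tool shift mm [-2.7 -3.4 85.5] turn [ 0.005 -0.006 -0.001] open 0.0652 F [ 0.5 -0.1 -1.7]
t 25.5 pos [ 0.4555 -0.2055  0.3041] tool shift mm [-3.4 -4.4 85.8] turn [ 0.007 -0.006 -0.001] open 0.0652 F [ 0.2  0.  -0.5]
```

```bash
python3 -m crank '[[0,0,0,0,0,14,1]]';python3 s.py .4513 -.2030 .2183 3
```

```text
t: 25.58
tool_pos: [0.4578, -0.207, 0.2938]
tool_rot: [3.06, 0.672, 0.02]
contact_force: [0.7, -0.7, -0.3]
opening: 0.0649
t 25.58 pos [ 0.4578 -0.207   0.2938] tool shift mm [-5.  -7.2 75.4] turn [ 0.013 -0.01  -0.001] open 0.0649 F [ 0.7 -0.7 -0.3]
t 25.73 pos [ 0.4563 -0.206   0.29  ] tool shift mm [-3.7 -5.1 71.6] turn [ 0.006 -0.006 -0.001] open 0.065 F [ 0.8 -0.  -0.5]
```

```bash
python3 -m crank '[[0.006,-0.006,0,-4,-5.5,14,1]]';python3 s.py .4513 -.2030 .2183 3; python3 -m crank '[[0,0,0,-1.5,-2,13,1]]';python3 s.py .4513 -.2030 .2183 3
```

```text
t: 25.82
tool_pos: [0.4525, -0.2041, 0.2794]
tool_rot: [3.066, 0.673, 0.007]
contact_force: [0.3, -0.6, 0.7]
opening: 0.0652
t 25.82 pos [ 0.4525 -0.2041  0.2794] tool shift mm [-0.9 -1.8 61.1] turn [ 0.006 -0.004 -0.001] open 0.0652 F [ 0.3 -0.6  0.7]
t 25.97 pos [ 0.4499 -0.2024  0.2745] tool shift mm [ 1.1  1.4 56.2] turn [-0.003  0.002 -0.001] open 0.065 F [ 0.1 -0.3 -0.5]
t: 26.05
tool_pos: [0.4489, -0.202, 0.264]
tool_rot: [-3.068, -0.674, -0.003]
contact_force: [0.6, 0.6, 0.3]
opening: 0.0651
t 26.05 pos [ 0.4489 -0.202   0.264 ] tool shift mm [ 1.6  1.9 45.8] turn [ 0.002 -0.001 -0.001] open 0.0651 F [0.6 0.6 0.3]
t 26.2 pos [ 0.447  -0.2007  0.26  ] tool shift mm [ 3.1  4.2 41.6] turn [-0.005  0.003 -0.001] open 0.0652 F [ 0.7 -0.3 -0.6]
```

```bash
python3 -m crank '[[-0.004,0.003,0,3.5,4.5,8,1]]';python3 s.py .4513 -.2030 .2183 3; python3 -m crank '[[0,0,0,0.5,1,9,1]]';python3 s.py .4513 -.2030 .2183 3
```

```text
t: 26.28
tool_pos: [0.4523, -0.2035, 0.2531]
tool_rot: [-3.067, -0.674, -0.002]
contact_force: [-0.4, -0.2, 0.2]
opening: 0.065
t 26.28 pos [ 0.4523 -0.2035  0.2531] tool shift mm [-0.7 -0.8 34.8] turn [ 0.001 -0.001 -0.001] open 0.065 F [-0.4 -0.2  0.2]
t 26.43 pos [ 0.4519 -0.2032  0.2515] tool shift mm [-0.4 -0.2 33.2] turn [-0.003  0.001 -0.001] open 0.0651 F [-0.2  0.1 -0.3]
t: 26.52
tool_pos: [0.4535, -0.2043, 0.2444]
tool_rot: [-3.067, -0.674, -0.002]
contact_force: [0.4, -0.1, -0.6]
opening: 0.065
t 26.52 pos [ 0.4535 -0.2043  0.2444] tool shift mm [-1.5 -2.1 26.1] turn [ 0.001 -0.001 -0.001] open 0.065 F [ 0.4 -0.1 -0.6]
t 26.67 pos [ 0.4524 -0.2037  0.2418] tool shift mm [-0.7 -0.9 23.5] turn [-0.004  0.002 -0.001] open 0.0649 F [-0.5 -0.4 -0.9]
```

```bash
python3 -m crank '[[-0.003,0.002,0,-0.5,-1,8,1]]';python3 s.py .4513 -.2030 .2183 3; python3 -m crank '[[-0.003,0.002,0,0,0,7,1]]';python3 s.py .4513 -.2030 .2183 2
```

```text
t: 26.75
tool_pos: [0.4523, -0.2034, 0.2353]
tool_rot: [-3.068, -0.674, -0.004]
contact_force: [0.2, -0.2, 0.5]
opening: 0.0651
t 26.75 pos [ 0.4523 -0.2034  0.2353] tool shift mm [-0.7 -0.8 17. ] turn [ 0.002 -0.002 -0.001] open 0.0651 F [ 0.2 -0.2  0.5]
t 26.9 pos [ 0.451  -0.2026  0.2328] tool shift mm [ 0.1  0.6 14.5] turn [-0.003  0.001 -0.001] open 0.0649 F [ 0.7 -0.5  0.1]
t: 26.98
tool_pos: [0.4516, -0.203, 0.227]
tool_rot: [3.068, 0.674, 0.005]
contact_force: [-0.1, -0.8, 0.0]
opening: 0.0647
t 26.98 pos [ 0.4516 -0.203   0.227 ] tool shift mm [-0.3 -0.1  8.7] turn [ 0.003 -0.003 -0.001] open 0.0647 F [-0.1 -0.8  0. ]
t 27.08 pos [ 0.4505 -0.2023  0.2246] tool shift mm [0.4 1.  6.3] turn [-0.001  0.    -0.001] open 0.0651 F [ 0.4  0.3 -0.4]
```

```bash
python3 -m crank '[[0,0,0,0.4,1,3.5,1]]';python3 s.py .4513 -.2030 .2183 2; python3 -m crank '[[0,0,0,0,0,2,1]]';python3 s.py .4513 -.2030 .2183 2
```

```text
t: 27.17
tool_pos: [0.4514, -0.2031, 0.2213]
tool_rot: [-3.066, -0.674, -0.0]
contact_force: [0.1, -0.5, 0.3]
opening: 0.0651
t 27.17 pos [ 0.4514 -0.2031  0.2213] tool shift mm [-0.1 -0.1  3. ] turn [-0.001 -0.    -0.001] open 0.0651 F [ 0.1 -0.5  0.3]
t 27.27 pos [ 0.451  -0.2029  0.2203] tool shift mm [0.2 0.2 2. ] turn [-0.002  0.001 -0.001] open 0.0645 F [ 0.1 -0.4 -0.9]
t: 27.35
tool_pos: [0.4513, -0.203, 0.2185]
tool_rot: [-3.065, -0.673, 0.001]
contact_force: [-0.0, -0.2, -1.1]
opening: 0.0653
t 27.35 pos [ 0.4513 -0.203   0.2185] tool shift mm [ 0.  -0.   0.2] turn [-0.002  0.    -0.001] open 0.0653 F [-0.  -0.2 -1.1]
t 27.45 pos [ 0.4512 -0.203   0.2184] tool shift mm [0.1 0.  0.1] turn [-0.002  0.001 -0.001] open 0.065 F [-0.1  0.1 -0.8]
```

```bash
python3 -m crank '[[0,0,0,0,0,1.5,1]]';python3 s.py .4513 -.2030 .2183 2
```

```text
t: 27.53
tool_pos: [0.4515, -0.2031, 0.218]
tool_rot: [-3.064, -0.673, 0.002]
contact_force: [-6.9, 3.4, 16.0]
opening: 0.0649
t 27.53 pos [ 0.4515 -0.2031  0.218 ] tool shift mm [-0.1 -0.2 -0.3] turn [-0.002  0.001 -0.001] open 0.0649 F [-6.9  3.4 16. ]
t 27.63 pos [ 0.4515 -0.2031  0.2181] tool shift mm [-0.1 -0.2 -0.2] turn [-0.003  0.001 -0.001] open 0.0649 F [-2.9  1.5  7.2]
```

Cap66 is seated at the predicted height (16 N). I'll release it and lift clear.

```bash
python3 -m crank '[[0,0,0,0,0,0,-0.6],[0,0,0,0,0,0,-1],[0,0,0,0,0,0,-1],[0,0,0,0,0,-6,-1],[0,0,0,0,0,-15,-1],[0,0,0,0,0,-30,-1],[0,0,0,0,0,-38,-1],[0,0,0,0,0,-38,-1]]'; python3 -m crank '[[0,0,0,0,36,-10,-1],[0,0,0,0,38,-10,-1],[0,0,0,0,38,-5,-1],[0,0,0,0,36,0,-1],[0,0,0,0,20,0,-1],[0,0,0,0,0,0,-1]]'; python3 - <<'E'
from h import *
C=dict(jar50=.066,jar39=.055,flask28=.044,bottle17=.033)
V=dict(jar50=(.4519,-.2027,.062),jar39=(.4526,.1813,.058),flask28=(.4495,-.0179,.060),bottle17=(.6105,.3144,.058))
for n in ("scene","side"):
    p=eyes.get_image(n); im=p["image"][:,:,::-1].copy(); cv2.imwrite(f"pics/end_{n}.png",im); tl=[]
    for k,(x,y,h) in V.items():
        c=proj(p,[x,y,.04])[0].astype(int); o=c-25
        t=cv2.resize(im[o[1]:o[1]+50,o[0]:o[0]+50],(200,200),interpolation=cv2.INTER_CUBIC)
        u=t.copy(); draw(u,proj(p,circ(x,y,h+.004,C[k])),(0,0,255),4,o); draw(u,proj(p,circ(x,y,h-.02,C[k])),(0,255,0),4,o); tl.append(np.vstack([t,u]))
    cv2.imwrite(f"pics/endz_{n}.png",np.hstack(tl))
    for o in ("cap66","burner"): print(n,o,[(np.round(d["centre"],3),round(d["confidence"],2)) for d in spotter.mark_of(o,p)])
go(0.45,-.2,.3)
E
```

```text
t: 28.3
tool_pos: [0.4488, -0.2019, 0.3393]
tool_rot: [-3.049, -0.669, 0.027]
contact_force: [0.7, 0.4, 0.3]
opening: 0.0853
t: 28.8
tool_pos: [0.5238, -0.3607, 0.3819]
tool_rot: [3.065, 0.679, 0.003]
contact_force: [0.1, 0.4, -0.7]
opening: 0.0856
scene cap66 [(array([ 0.446, -0.02 ,  0.037]), 0.97), (array([0.615, 0.314, 0.038]), 0.96), (array([0.452, 0.18 , 0.04 ]), 0.85), (array([ 0.452, -0.207,  0.042]), 0.67)]
scene burner [(array([0.594, 0.116, 0.   ]), 0.94)]
side cap66 [(array([ 0.451, -0.205,  0.043]), 0.8), (array([0.606, 0.312, 0.035]), 0.77), (array([ 0.453, -0.02 ,  0.043]), 0.66), (array([0.454, 0.183, 0.038]), 0.62), (array([ 0.45 , -0.017,  0.004]), 0.26)]
side burner [(array([ 0.454, -0.019,  0.041]), 0.75), (array([0.596, 0.116, 0.002]), 0.69)]
t 29.1 pos [ 0.5227 -0.3563  0.3809] tool shift mm [   0.6 -172.4   81. ] turn [ 0.001 -0.     0.006] open 0.0853 F [ 0.3 -0.   0.2]
```

View pics/endz_scene.png

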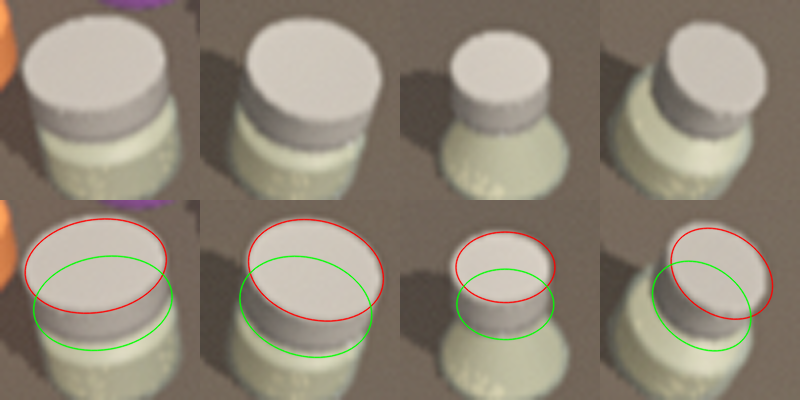

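View pics/endz_side.png

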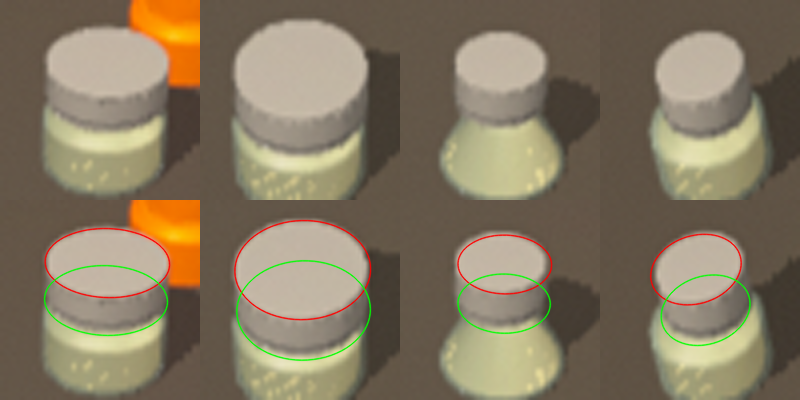

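View pics/end_scene.png

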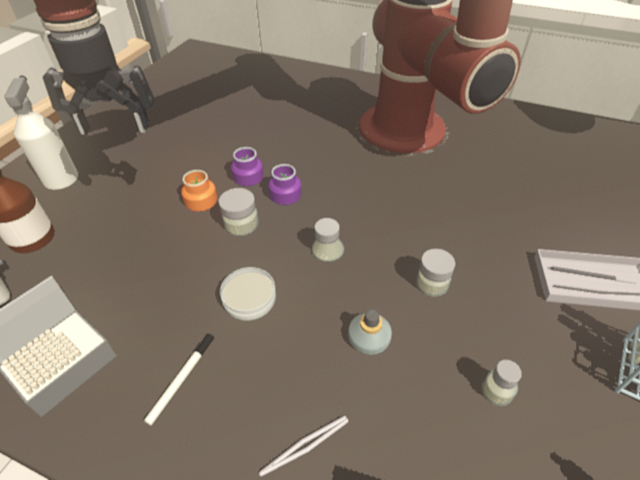

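All four vessels are capped and level in both views. The burner is still at (371,332) and the gripper is empty and clear, so I'm handing in.

```bash
python3 -c "
from h import *
print(ctrl.get_obs()['t']); print(ctrl.finish_job())"
```

```text
29.1
the job is handed in; nothing more can be done
None
```

I took the stack apart from the top down and put each cap on its own vessel: cap33 on bottle17, cap44 on flask28, cap55 on jar39 and cap66 on jar50. I then opened the gripper, moved it clear and handed the job in at 29.1 s; no verdict was reported.

**Seating:** Each cap met its rim within 1–2 mm of the predicted height. Contact forces were about 19, 8, 61 and 16 N, in the order above. The 61 N on cap55 was harder than I intended, but still under the 120 N wrist limit.

**Final checks:** Both fixed cameras show all four caps level. The projected cap outlines match the pictures to about 1–3 mm. The network's marks put the lower edges at 35–43 mm above the bench; the targets are 38–42 mm and the network is good to about 4 mm. The burner and vessels are standing where they started, within a few mm.

**Disagreements:** The side-view network also gave a low-confidence "cap66" near flask28's base and a false "burner" at flask28's cap. The pictures show neither.

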